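# Strip the parts piles and kit the sight window

### The arm

A 6-joint arm with a two-finger parallel gripper is mounted at the origin on the work surface. World frame = base frame: x ahead of the robot, y to its left, z up, the work surface at z = 0. Lengths are in m, angles in rad, forces in N, time in s.
With the tool pointing down it reaches from about 0.35 to 0.975 m from the base axis. Payload 4.9 kg.
Tool frame: the origin (TCP) lies midway between the tips of the shut fingers; the grasp point (between the pads) lies 19 mm behind it; z points along the fingers, y is the direction in which the jaws open and shut (so a half turn about z gives the same grasp; the last joint's range is limited). The gripper opens to 85 mm and grips with 20 to 120 N. Pads are 22 mm wide; open, the fingers measure 114 mm over their backs; the gripper's body (76 mm by 85 mm) begins 54 mm behind the grasp point. The pads swing forward as they close: fully open they stand 13 mm farther back than shut.
Start: joints at [1.017, 0.053, 1.613, -0, 1.476, -0.119], TCP at [0.263, 0.567, 0.231] pointing down, gripper open.
Joint ranges: [-3.01, 3.01], [-1.01, 2.22], [0.06, 2.58], [-1.02, 4.17], [0.09, 2.62], [-3.14, 3.14]. Speed limits (rad/s): [2.57, 2.57, 3.14, 3.14, 3.14, 3.14].

### API

Orientations are given as a rotation vector (axis times angle).
In Python, from station import ctrl gives the robot as it stands.
- The arm moves only by the tool apply_moves, never from a script. Its argument "rows" is a list of rows, each a list of 6 numbers: the shift along the tool's x, y, z in cm, then the turn, a rotation vector about the tool's x, y, z in units of 5 degrees (1.0 is 5 degrees). In form: [[x, y, z, rx, ry, rz], ...]. A call has 1 to 20 rows; each row is the pose to reach, as a shift and turn from the pose measured when the call began, along the tool's axes at that moment; what a row does not reach only later rows make up. A row lasts 1/10 s, in which the tool goes at most 50 mm and 8.59 degrees, less where a joint would pass 70% of its speed; a pose out of reach is approached as far as the arm can. A call with a gripper value outside its range is refused whole. "grip" is the closure, from 0 (fully open) to 1 (shut), set as the call begins (left out, the last holds). The fingers move at their own pace and stop on an object; "squeeze" is the grip in N (left out, the last holds). Time passes only in rows, so rows that repeat a pose let the fingers close. It gives the time, the measured TCP pose, the force and the opening at its end, in the units of the state.
- ctrl.get_obs(): the state, without advancing time (a new reading comes with each control period).
- ctrl.get_image(name): name is "scene" or "top"; returns a dict with "color" (400x640x3 uint8, blue, green, red), "mtx" (3x3 intrinsics, pixels), "rvec" (rotation vector, rad) and "tvec" (3), from world to camera coordinates, as OpenCV has them. Camera axes: x right, y down, z forward; pixel columns grow to the right and rows downward; lengths in m; the calibration is good to about 2 mm. A picture is of the moment at which its call begins. There is no depth.
- ctrl.finish_job(): hands the job in, once; it reports no verdict.
The state is a dict: "t": time; "q": joint angles; "dq": joint speeds; "effort": joint torques, N m; "tool_pos": TCP position; "tool_rot": TCP orientation; "contact_force": force on the tool from outside, world axes, zero at the start; "wrist_torque": the same for the moment, N m; "opening": finger opening in m.
Only numpy, scipy, OpenCV 4.12 (cv2) and the standard library are available. Lean on these libraries where they do the work, as an engineer would, in place of code of your own. Each camera call takes 0.05 s, during which the arm holds its last target.

### The job

Take the two piles of pump parts apart: build the sight window in the stepped holder in the order spacer, glass disc, retaining ring (spacer at the bottom, each lying flat on the one below), put the ball bearing over the pin of the bearing stand, and lay the square flange flat between the corner stops of the square tray. Do not let the glass disc drop, and do not knock over the red spray can.

Things in the scene. Friction and masses are not known exactly. Their poses are not given: they have to be found in the camera images.
- spacer: Plain bright aluminium ring, the narrowest part: outside 48 mm, hole 34 mm, 14 mm tall. Starts as the topmost part of the pile of three, on the glass disc or on the bearing. Origin: centre of its underside, z up. Loose, about 35 g.
- glass_disc: Plain greenish clear glass disc without hole: 58 mm across, 12 mm thick. Starts on the retaining ring or on the flange; if its pile is the pile of three, the spacer lies on it. Origin: centre of its underside, z up. Loose, about 80 g.
- retaining_ring: Dark steel ring, the widest round part: outside 68 mm, hole 48 mm, 12 mm thick, six tiny bright dots near its rim. Starts as the bottom part of one of the two piles, on a plain square wooden block 100 x 100 x 20 mm. Origin: centre of its underside, z up. Loose, about 170 g.
- bearing: Bright steel ball bearing: outside 60 mm, bore 30 mm, 12 mm thick, a circle of ten darker dots (the balls) on its top. Starts on the retaining ring or on the flange; if its pile is the pile of three, the spacer lies on it. Origin: centre of its underside, z up. Loose, about 160 g.
- flange: Grey square flange plate 66 x 66 x 12 mm with four dark bolt holes (look only) near its corners. Starts as the bottom part of one of the two piles, on a plain square wooden block 100 x 100 x 20 mm. Origin: centre of its underside, z up, x and y square to its sides (any quarter turn is as good). Loose, about 400 g.
- holder: Fixed: grey round base 104 mm across, 8 mm thick, four stepped aluminium fins 8 mm wide on its diagonals (45 deg to x, y), open 34 mm or more for fingers along x and y. Seats between fins: 56 mm across (spacer) from 8 mm up, 66 (glass) from 21, 76 (ring) from 33; fin tops 42. Seated parts' undersides: 8, 22, 34 mm above the bench. Origin: centre of underside, on the bench, z up.
- stand: Fixed bearing stand: dark steel disc 90 mm across, 10 mm thick, with an upright round-topped bright pin, 14 mm in diameter, in the middle, its top 45 mm above the bench. The bearing is to lie flat on the disc with the pin through its bore. Origin: centre of its underside on the bench, z up.
- corner_tray: Fixed aluminium plate 96 x 96 mm, 6 mm thick, with an L-shaped stop at each corner, 12 mm high above the plate, which leave a place of 82 x 82 mm for the flange; the middle 54 mm of each side is open, for the fingers. Origin: centre of its underside on the bench, z up, x and y square to its sides.
- spray_can: Red spray can, 56 mm across, 150 mm tall, standing loose on the bench near the parts: not to be knocked over. Origin: centre of its underside.
Mind the look-alikes: they are no part of the job. Leave any blue or green look-alike of the corner_tray alone. What is shaped like the spacer but orange is not meant.

How it is judged:
On the way, in this order (a step that is already met when the one before it is completed fails the run):
1. the spacer lies on the floor of the holder (horizontal distance between spacer and holder below 0.007 m and z of spacer in the frame of holder between 0.0045 and 0.0115 m and angle between spacer's own z axis and vertical below 0.08 rad), for 0.2 s.
2. the glass disc lies on the spacer in the holder (all of step 1 and horizontal distance between glass_disc and holder below 0.007 m and z of glass_disc in the frame of holder between 0.0185 and 0.0255 m and angle between glass_disc's own z axis and vertical below 0.08 rad), for 0.2 s.
3. the retaining ring lies on the glass disc in the holder (all of step 2 and horizontal distance between retaining_ring and holder below 0.007 m and z of retaining_ring in the frame of holder between 0.0305 and 0.0375 m and angle between retaining_ring's own z axis and vertical below 0.08 rad), for 0.2 s.
At the end, for the whole second after the job is handed in: Spacer, glass, ring lie flat (0.08 rad) in the holder, undersides 8, 22, 34 mm above the bench, within 7 mm of its axis; bearing flat on the stand, within 11 mm; flange flat in the tray, within 14 mm, square within 0.3 rad (heights within 3.5 mm); all at rest; can upright within 0.3 rad (all of step 3 and horizontal distance between bearing and stand below 0.011 m and z of bearing in the frame of stand between 0.0065 and 0.0135 m and angle between each of bearing, flange's own z axis and vertical below 0.08 rad and horizontal distance between flange and corner_tray below 0.014 m and z of flange in the frame of corner_tray between 0.0025 and 0.0095 m and (angle between the x axis of flange and the x axis of corner_tray, either way round below 0.3 rad or angle between the x axis of flange and the y axis of corner_tray, either way round below 0.3 rad) and linear speed of each of spacer, glass_disc, retaining_ring, bearing, flange below 0.02 m/s and angular speed of each of spacer, glass_disc, retaining_ring, bearing, flange below 0.2 rad/s and angle between spray_can's own z axis and vertical below 0.3 rad); the robot touches nothing.
It fails at once if the glass disc is dropped (faster than 0.8 m/s with no finger on it) (linear speed of glass_disc above 0.8 m/s and contact force between the fingers and glass_disc below 0.05 N).
It fails at once if the spray can is knocked over (angle between spray_can's own z axis and vertical above 0.6 rad).
It also fails if it takes over 134 s, if anything falls off the work surface, if the arm or the gripper's body presses on something with over 40 N, if the wrist force passes 120 N, or if a joint passes its speed limit or range.

## Working session

There is one attempt and no reset: what is moved stays moved. The work goes in short steps, Python scripts to look and compute and a tool call to move; the robot and the scene stay as the last step left them, time stands still between calls to the robot, and variables do not carry over. Pictures are saved under pics/ and viewed, and the job is handed in when it is done.

Besides the shell and the picture viewer there is one more tool, called after "Request:" by a JSON object that holds its "name" and its "arguments", one argument or row to a line. apply_moves: Moves the arm, as the interface text tells. Its arguments: {"type":"object","properties":{"rows":{"type":"array","items":{"type":"array","items":{"type":"number"}}},"grip":{"type":"number"},"squeeze":{"type":"number"}},"required":["rows"]}

```bash
ls; mkdir -p pics; python3 - <<'E'
from station import ctrl
import cv2
print(ctrl.get_obs())
for n in ["scene","top"]:
    d=ctrl.get_image(n); cv2.imwrite(f"pics/{n}0.png",d["color"]); print(n,d["mtx"],d["rvec"],d["tvec"])
E
```

```text
pics
{'t': 0.0, 'q': array([ 1.01700650e+00,  5.33685117e-02,  1.61431434e+00, -4.97272585e-05,
        1.47598290e+00, -1.18984729e-01]), 'dq': array([ 9.50646459e-04, -3.49098500e-04,  2.28285186e-03, -1.45317201e-03,
        1.51692210e-03, -2.55173976e-05]), 'effort': array([ 3.79795247e-04, -3.93698502e+01, -3.70170987e+01, -6.75702267e-05,
        7.32857472e-03, -1.63911091e-05]), 'tool_pos': array([0.26294158, 0.5663048 , 0.23004364]), 'tool_rot': array([-0.67747768, -3.06702026,  0.00309894]), 'contact_force': array([-0.80444038, -0.2969045 , -0.14727588]), 'wrist_torque': array([ 0.06054245, -0.01973779,  0.00398363]), 'opening': 0.0854924013504254}
scene [[392.0571174    0.         313.93060657]
 [  0.         392.0571174  199.86282226]
 [  0.           0.           1.        ]] [ 2.19073104  0.65429851 -0.30297713] [-0.4428513  -0.1600919   1.24923537]
top [[403.8249958    0.         313.97792467]
 [  0.         403.8249958  199.65317606]
 [  0.           0.           1.        ]] [ 2.10913839 -2.15014957  0.15994223] [-0.00526416  0.52153844  1.0589175 ]
```

View pics/scene0.png

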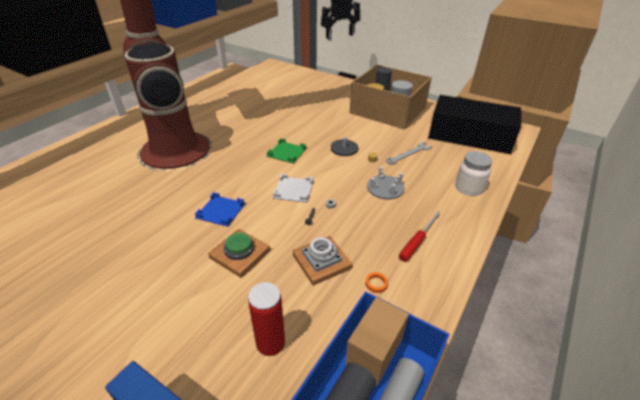

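View pics/top0.png

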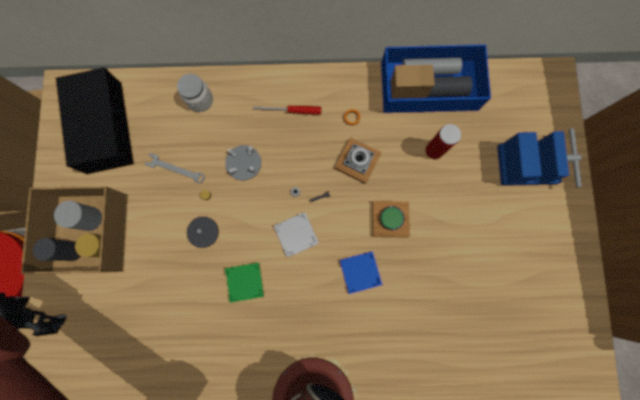

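Scene view: one pile is glass on a dark ring (~240,247), the other is a ring on a bright part on the square flange (~322,252). The can is at (267,320), the white/aluminium tray at (294,188), the holder at (386,184) and the stand at (344,147). I'll enlarge the crops to confirm.

```bash
cat > h.py <<'E'
import numpy as np, cv2
from scipy.optimize import least_squares
class Cam:
    def __init__(s,d):
        s.K=d["mtx"]; s.R=cv2.Rodrigues(np.array(d["rvec"],float))[0]; s.t=np.array(d["tvec"],float).ravel(); s.rv=np.array(d["rvec"],float)
        s.C=-s.R.T@s.t
    def proj(s,P): return cv2.projectPoints(np.asarray(P,float).reshape(-1,3),s.rv,s.t,s.K,None)[0].reshape(-1,2)
    def onz(s,uv,z):
        uv=np.asarray(uv,float).reshape(-1,2)
        r=(s.R.T@np.linalg.inv(s.K)@np.c_[uv,np.ones(len(uv))].T).T
        return s.C+r*((z-s.C[2])/r[:,2])[:,None]
def crop(img,u,v,w,h,k,name,grid=10):
    x0,y0=int(u-w/2),int(v-h/2); x0=max(x0,0);y0=max(y0,0)
    c=cv2.resize(img[y0:y0+h,x0:x0+w],None,fx=k,fy=k,interpolation=cv2.INTER_CUBIC)
    for i in range(w):
        if (x0+i)%grid==0: cv2.putText(c,str(x0+i),(i*k,8),0,0.3,(0,0,255),1); cv2.line(c,(i*k+k//2,10),(i*k+k//2,16),(0,0,255),1)
    for i in range(h):
        if (y0+i)%grid==0: cv2.putText(c,str(y0+i),(0,i*k+k//2),0,0.3,(0,0,255),1); cv2.line(c,(20,i*k+k//2),(26,i*k+k//2),(0,0,255),1)
    return c
E
python3 - <<'E'
from h import *
from station import ctrl
a=cv2.imread("pics/scene0.png"); b=cv2.imread("pics/top0.png")
c1=crop(a,240,250,80,60,5,''); c2=crop(a,322,255,80,60,5,'')
c3=crop(b,391,218,80,60,5,''); c4=crop(b,358,160,80,60,5,'')
cv2.imwrite("pics/c1.png",np.vstack([np.hstack([c1,c2]),np.hstack([c3,c4])]))
c1=crop(a,386,184,80,60,5,''); c2=crop(a,344,147,80,60,5,'')
c3=crop(b,242,162,80,60,5,''); c4=crop(b,203,232,80,60,5,'')
cv2.imwrite("pics/c2.png",np.vstack([np.hstack([c1,c2]),np.hstack([c3,c4])]))
E
```

```text
(no output)
```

View pics/c1.png

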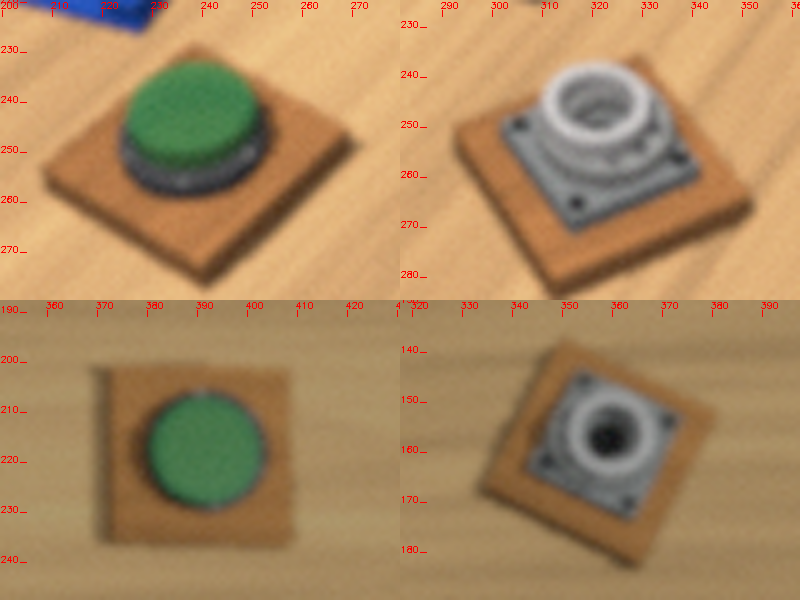

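View pics/c2.png

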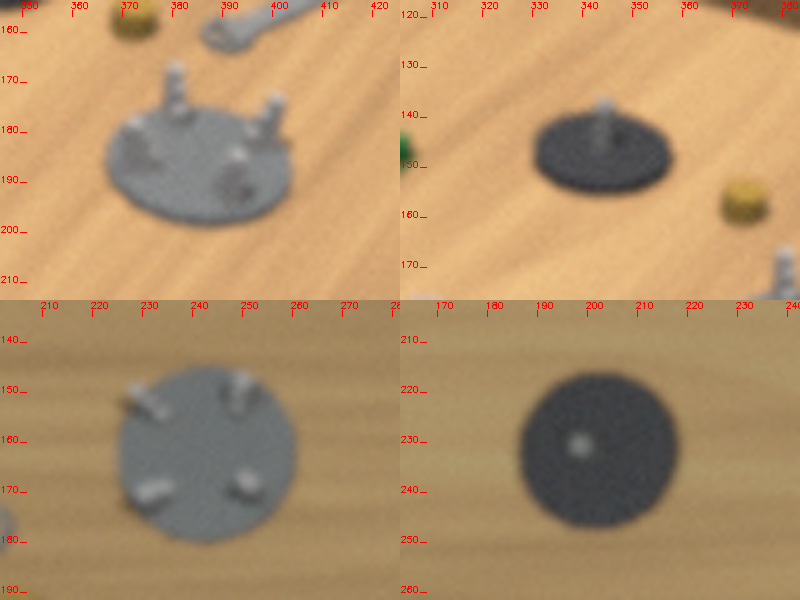

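The crops confirm it. Green glass disc on dark retaining ring sits at top (391,218). Spacer on bearing on flange sits at top (358,158). The meant tray is the bare aluminium one at top (296,234); blue (360,272) and green (244,282) are look-alikes, and the orange ring (351,117) is not meant. Next I'll fit the models to both views.

```bash
cat >> h.py <<'E'
def circ(c,r,z,n=48):
    a=np.linspace(0,2*np.pi,n,endpoint=False); return np.c_[c[0]+r*np.cos(a),c[1]+r*np.sin(a),np.full(n,z)]
def cyl(x,y,z,r,h): return np.vstack([circ((x,y),r,z),circ((x,y),r,z+h)])
def box(x,y,z,yaw,w,h):
    c,s=np.cos(yaw),np.sin(yaw); q=np.array([[1,1],[-1,1],[-1,-1],[1,-1]])*w/2
    p=q@np.array([[c,s],[-s,c]])+[x,y]
    return np.vstack([np.c_[p,np.full(4,z)],np.c_[p,np.full(4,z+h)]])
S=4
def maskc(img,fn,u,v,w,h):
    """contour points (full px coords) of largest blob of fn within window"""
    x0,y0=int(u-w/2),int(v-h/2)
    c=cv2.resize(img[y0:y0+h,x0:x0+w],None,fx=S,fy=S,interpolation=cv2.INTER_CUBIC)
    m=fn(c).astype(np.uint8)
    m=cv2.morphologyEx(m,cv2.MORPH_OPEN,np.ones((5,5),np.uint8)); m=cv2.morphologyEx(m,cv2.MORPH_CLOSE,np.ones((9,9),np.uint8))
    cs,_=cv2.findContours(m,cv2.RETR_EXTERNAL,cv2.CHAIN_APPROX_NONE)
    k=max(cs,key=cv2.contourArea)[:,0,:].astype(float)
    vis=c.copy(); cv2.polylines(vis,[k.astype(np.int32)],True,(0,0,255),1)
    return (k+0.5)/S-0.5+[x0,y0],vis
def fit(cams,cons,model,p0,loss='soft_l1'):
    def res(p):
        out=[]
        for cam,k in zip(cams,cons):
            hull=cv2.convexHull(cam.proj(model(p)).astype(np.float32))
            out+= [cv2.pointPolygonTest(hull,(float(a),float(b)),True) for a,b in k[::3]]
        return np.array(out)
    r=least_squares(res,p0,loss=loss,f_scale=0.4,x_scale=[0.01]*len(p0),diff_step=1e-4)
    return r.x,np.sqrt(np.mean(np.clip(res(r.x),-2,2)**2)),res(r.x)
E
cat > m1.py <<'E'
from h import *
from station import ctrl
import pickle
ds={n:ctrl.get_image(n) for n in("scene","top")}
pickle.dump(ds,open("cams.pkl","wb"))
cs,ct=Cam(ds["scene"]),Cam(ds["top"]); I,T=ds["scene"]["color"],ds["top"]["color"]
hsv=lambda c:cv2.cvtColor(c,cv2.COLOR_BGR2HSV).astype(int)
def green(c): h=hsv(c); return (h[...,0]>45)&(h[...,0]<90)&(h[...,1]>80)
def dark(c): return hsv(c)[...,2]<110
def grey(c): h=hsv(c); return (h[...,1]<55)
def bright(c): h=hsv(c); return (h[...,1]<40)&(h[...,2]>150)
def red(c): h=hsv(c); return ((h[...,0]<6)|(h[...,0]>172))&(h[...,1]>110)
vis=[]
def do(name,fs,ft,ws,wt,model,p0):
    k1,v1=maskc(I,fs,*ws); k2,v2=maskc(T,ft,*wt); vis.extend([(name,v1),(name,v2)])
    for lab,cc,kk in(("both",[cs,ct],[k1,k2]),("top",[ct],[k2]),("scene",[cs],[k1])):
        if lab=="both": p,e,_=fit(cc,kk,model,p0)
        else:
            z=p_both[2] ; m2=lambda q:model([q[0],q[1],z,*q[2:]]); p,e,_=fit(cc,kk,m2,[*p_both[:2],*p_both[3:]])
        if lab=="both": p_both=p
        print(name,lab,np.round(p,4),"rms px",round(float(e),2))
xy=lambda u,v,z: list(ct.onz((u,v),z)[0][:2])
do("glass",green,green,(240,245,50,50),(391,218,40,40),lambda p:cyl(p[0],p[1],p[2],.029,.012),xy(391,218,.04)+[.032])
do("stand",dark,dark,(344,147,50,40),(203,232,50,50),lambda p:cyl(p[0],p[1],p[2],.045,.010),xy(203,232,0)+[0.])
do("holder",grey,grey,(386,186,56,50),(242,162,50,50),lambda p:cyl(p[0],p[1],p[2],.052,.008),xy(242,162,0)+[0.])
do("tray",grey,grey,(294,188,60,50),(296,234,60,60),lambda p:box(p[0],p[1],p[2],p[3],.096,.018),xy(296,234,0)+[0.,.3])
print("cams",cs.C,ct.C)
W=[cv2.resize(v,(200,200)) for _,v in vis]; cv2.imwrite("pics/m1.png",np.vstack([np.hstack(W[:4]),np.hstack(W[4:8])]))
for u,v in((391,218),(360,157),(440,145)): print(ct.onz((u,v),0.04))
E
python3 m1.py
```

```text
glass both [ 0.4688 -0.2233  0.0297] rms px 0.94
glass top [ 0.4684 -0.224 ] rms px 0.44
glass scene [ 0.4674 -0.2198] rms px 1.17
stand both [4.436e-01 2.995e-01 2.000e-04] rms px 1.03
stand top [0.4434 0.2991] rms px 0.79
stand scene [0.4453 0.3048] rms px 1.29
holder both [0.6418 0.1888 0.0033] rms px 1.08
holder top [0.6409 0.1879] rms px 0.7
holder scene [0.6437 0.1909] rms px 1.25
tray both [ 0.4317  0.0383 -0.0042  0.4003] rms px 1.12
tray top [0.4311 0.0378 0.4006] rms px 0.21
tray scene [0.4315 0.0448 0.4471] rms px 1.17
cams [ 0.95027259 -0.6453819   0.68029398] [ 0.34171096 -0.02872088  1.12948884]
[[ 0.46718928 -0.22280219  0.04      ]]
[[ 0.63924531 -0.145283    0.04      ]]
[[ 0.66873956 -0.36878676  0.04      ]]
```

View pics/m1.png

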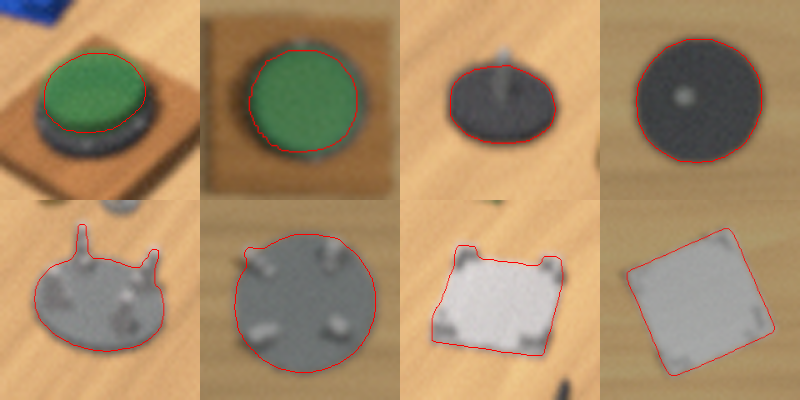

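```bash
cat >> h.py <<'E'
def fit(cams,cons,model,p0,loss='soft_l1',fixz=None):
    p0=np.array(p0,float); n=len(p0); nc=len(cams)
    def un(q):
        p=p0+0.01*(q[:n]-1)
        if fixz is not None: p[2]=fixz
        return p,q[n:]-1
    def res(q):
        p,b=un(q); out=[]
        for i,(cam,k) in enumerate(zip(cams,cons)):
            hull=cv2.convexHull(cam.proj(model(p)).astype(np.float32))
            out+= [cv2.pointPolygonTest(hull,(float(a),float(c)),True)-b[i] for a,c in k[::3]]
        return np.array(out)
    r=least_squares(res,np.ones(n+nc),loss=loss,f_scale=0.3,diff_step=1e-2)
    p,b=un(r.x)
    return p,np.sqrt(np.mean(np.clip(res(r.x),-2,2)**2)),b
E
python3 - <<'E'
s=open('m1.py').read()
a=s.index("    for lab"); b=s.index("xy=lambda")
s=s[:a]+'''    for lab,cc,kk,fz in(("both",[cs,ct],[k1,k2],None),("top",[ct],[k2],1),("scene",[cs],[k1],1)):
        p,e,b=fit(cc,kk,model,p0,fixz=None if fz is None else p0[2])
        print(name,lab,np.round(p,4),"rms px",round(float(e),2),"infl",np.round(b,2))
'''+s[b:]
s=s.replace('ds={n:ctrl.get_image(n) for n in("scene","top")}\npickle.dump(ds,open("cams.pkl","wb"))','ds=pickle.load(open("cams.pkl","rb"))')
open('m1.py','w').write(s)
E
python3 m1.py
```

```text
glass both [ 0.4689 -0.223   0.031 ] rms px 0.41 infl [1.15 0.41]
glass top [ 0.468  -0.2236  0.032 ] rms px 0.19 infl [0.42]
glass scene [ 0.4705 -0.223   0.032 ] rms px 0.34 infl [1.14]
stand both [ 4.436e-01  2.996e-01 -4.000e-04] rms px 0.44 infl [1.18 0.78]
stand top [0.4432 0.2992 0.    ] rms px 0.11 infl [0.79]
stand scene [0.4468 0.3011 0.    ] rms px 0.17 infl [1.2]
holder both [0.6413 0.1881 0.0029] rms px 0.93 infl [0.3  0.51]
holder top [0.6411 0.1879 0.    ] rms px 0.42 infl [0.56]
holder scene [0.6428 0.193  0.    ] rms px 1.04 infl [0.44]
tray both [ 0.4317  0.0382 -0.0038  0.3968] rms px 0.81 infl [1.82 0.09]
tray top [0.4308 0.0375 0.     0.4012] rms px 0.18 infl [0.17]
tray scene [0.4364 0.0382 0.     0.3938] rms px 0.83 infl [1.28]
cams [ 0.95027259 -0.6453819   0.68029398] [ 0.34171096 -0.02872088  1.12948884]
[[ 0.46718928 -0.22280219  0.04      ]]
[[ 0.63924531 -0.145283    0.04      ]]
[[ 0.66873956 -0.36878676  0.04      ]]
```

Heights agree with the text (glass 31 vs 32 mm, stand 0), but top and scene disagree by about 3 mm in xy. I'll check that bias against the robot later. Now the pile with the spacer, the can and the fin direction.

```bash
cat > m2.py <<'E'
exec(open("m1.py").read().split('do("glass"')[0])
def brown(c): h=hsv(c); return (h[...,1]>110)&(h[...,0]<18)&(h[...,2]>40)&(h[...,2]<160)
brt=lambda t:(lambda c:hsv(c)[...,2]*(hsv(c)[...,1]<60)>t)
do("spacer",brt(175),brt(135),(319,245,44,40),(359,156,30,30),lambda p:circ(p[:2],.024,p[2]),xy(359,156,.058)+[.058])
do("can",red,red,(267,325,50,70),(437,148,50,50),lambda p:cyl(p[0],p[1],p[2],.028,.150),xy(434,155,0)+[0.])
def notwood(c):
    return grey(c)
do("flange",grey,grey,(320,255,60,60),(359,158,50,50),lambda p:box(p[0],p[1],p[2],p[3],.066,.012),xy(358,159,.03)+[0.02,-.45])
W=[cv2.resize(v,(260,260)) for _,v in vis]; cv2.imwrite("pics/m2.png",np.vstack([np.hstack(W[:3]),np.hstack(W[3:6])]))
E
python3 m2.py
```

```text
spacer both [ 0.639  -0.143   0.0581] rms px 0.45 infl [0.26 0.09]
spacer top [ 0.6377 -0.1443  0.058 ] rms px 0.28 infl [0.14]
spacer scene [ 0.6397 -0.1422  0.058 ] rms px 0.21 infl [0.27]
can both [ 6.660e-01 -3.599e-01  1.000e-04] rms px 0.99 infl [1.54 2.65]
can top [ 0.6657 -0.3625  0.    ] rms px 0.94 infl [2.24]
can scene [ 0.6661 -0.3597  0.    ] rms px 0.9 infl [1.51]
flange both [ 0.6392 -0.1412  0.0233 -0.4729] rms px 0.88 infl [-0.03  0.58]
flange top [ 0.6393 -0.1425  0.02   -0.4727] rms px 0.3 infl [0.52]
flange scene [ 0.6392 -0.1374  0.02   -0.4811] rms px 1.04 infl [0.01]
```

View pics/m2.png

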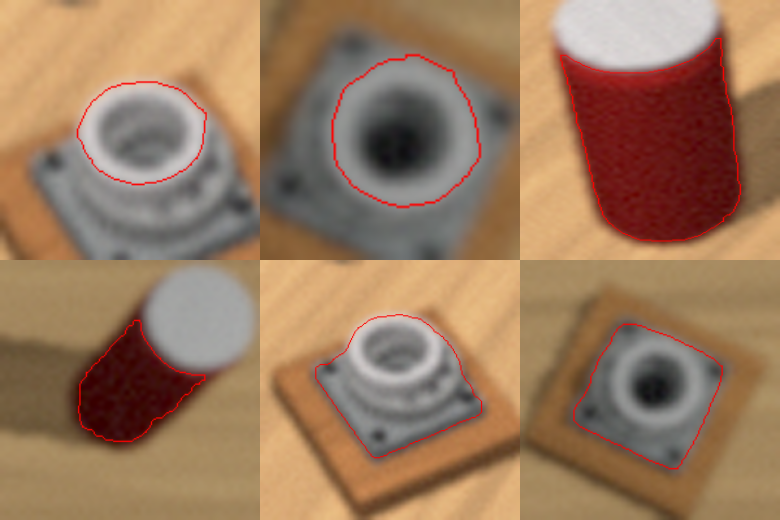

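```bash
cat > m3.py <<'E'
exec(open("m1.py").read().split('vis=[]')[0])
out=[]
for yaw in (0,0.15):
  for cam,img,(u,v),c in((ct,T,(242,162),(.6411,.1879)),(cs,I,(386,184),(.6428,.193))):
    k=9; x0,y0=u-22,v-20; im=cv2.resize(img[y0:y0+40,x0:x0+44],None,fx=k,fy=k,interpolation=cv2.INTER_CUBIC)
    for i in range(4):
        a=yaw+np.pi/4+i*np.pi/2; e=np.array([np.cos(a),np.sin(a)]); n=np.array([-e[1],e[0]])
        for r0,r1,z0,z1 in((.028,.046,.008,.021),(.033,.046,.021,.033),(.038,.046,.033,.042)):
            P=[[*(np.array(c)+e*r+n*s*.004),z] for z in(z0,z1) for r,s in((r0,-1),(r0,1),(r1,1),(r1,-1))]
            q=((cam.proj(P)-[x0,y0]+.5)*k).astype(int)
            for s in(q[:4],q[4:]): cv2.polylines(im,[s],True,(0,0,255),1)
    out.append(im)
cv2.imwrite("pics/m3.png",np.vstack([np.hstack(out[:2]),np.hstack(out[2:])])[:, :])
E
python3 m3.py
```

```text
(no output)
```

View pics/m3.png

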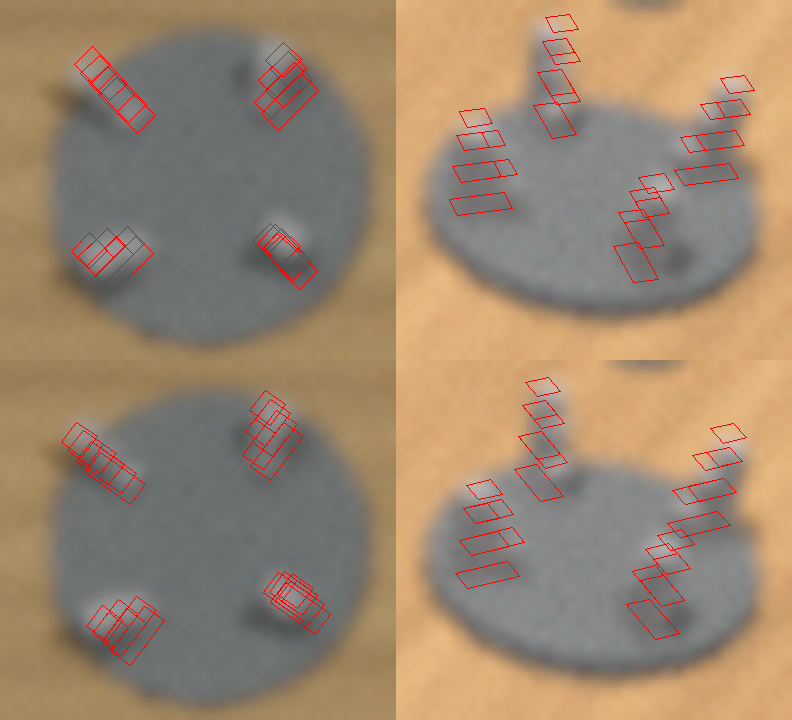

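Holder yaw is about 0.05 rad (the model at 0 and 0.15 brackets the fins). Jaw axis therefore goes to 3° (along holder x) for everything round.

```bash
cat > g.py <<'E'
import sys,numpy as np
from scipy.spatial.transform import Rotation as Ro
from station import ctrl
def go(x,y,z,jaw):
    o=ctrl.get_obs(); p=o["tool_pos"]; R=Ro.from_rotvec(o["tool_rot"])
    a=np.radians(jaw); best=None
    for s in(1,-1):
        ty=s*np.array([np.cos(a),np.sin(a),0]); tz=np.array([0,0,-1.]); tx=np.cross(ty,tz)
        d=R.inv()*Ro.from_matrix(np.c_[tx,ty,tz])
        if best is None or d.magnitude()<best.magnitude(): best=d
    return np.r_[R.inv().apply(np.array([x,y,z])-p)*100,np.degrees(best.as_rotvec())/5]
if __name__=="__main__":
    o=ctrl.get_obs(); print("t",round(o["t"],2),"pos",np.round(o["tool_pos"],4),"q6",np.round(o["q"],2),"open",round(o["opening"],4),"F",np.round(o["contact_force"],2))
    ty=Ro.from_rotvec(o["tool_rot"]).as_matrix(); print("jaw",round(float(np.degrees(np.arctan2(ty[1,1],ty[0,1]))),2),"tz",np.round(ty[:,2],4))
    for s in sys.argv[1:]:
        print(s,np.round(go(*map(float,s.split(","))),2).tolist())
E
python3 g.py .6387,-.1433,.2,3 .6387,-.1433,.1,3 .6387,-.1433,.045,3
```

```text
t 0.2 pos [0.2631 0.5665 0.2305] q6 [ 1.02  0.05  1.61 -0.    1.48 -0.12] open 0.0853 F [-0.18 -0.69 -0.16]
jaw 65.09 tz [-6.0e-04 -1.1e-03 -1.0e+00]
.6387,-.1433,.2,3 [-63.97, -48.55, 3.11, -0.01, 0.01, 12.42]
.6387,-.1433,.1,3 [-63.97, -48.54, 13.11, -0.01, 0.01, 12.42]
.6387,-.1433,.045,3 [-63.97, -48.53, 18.61, -0.01, 0.01, 12.42]
```

Request:
{"name": "apply_moves", "arguments": {
  "rows": [
    [-63.97,-48.55,3.1,0,0,12.42],
    [-63.97,-48.55,3.1,0,0,12.42],
    [-63.97,-48.55,3.1,0,0,12.42],
    [-63.97,-48.55,3.1,0,0,12.42],
    [-63.97,-48.55,3.1,0,0,12.42],
    [-63.97,-48.55,3.1,0,0,12.42],
    [-63.97,-48.55,3.1,0,0,12.42],
    [-63.97,-48.55,3.1,0,0,12.42],
    [-63.97,-48.55,3.1,0,0,12.42],
    [-63.97,-48.55,3.1,0,0,12.42],
    [-63.97,-48.55,3.1,0,0,12.42],
    [-63.97,-48.55,3.1,0,0,12.42],
    [-63.97,-48.55,3.1,0,0,12.42],
    [-63.97,-48.55,3.1,0,0,12.42],
    [-63.97,-48.55,3.1,0,0,12.42],
    [-63.97,-48.55,3.1,0,0,12.42],
    [-63.97,-48.55,11.1,0,0,12.42],
    [-63.97,-48.55,11.1,0,0,12.42],
    [-63.97,-48.55,11.1,0,0,12.42],
    [-63.97,-48.55,11.1,0,0,12.42]
  ],
  "grip": 0
}}

```text
t: 2.2
tool_pos: [0.6384, -0.1432, 0.1198]
tool_rot: [-2.162, -2.278, 0.003]
contact_force: [0.1, 0.4, 0.3]
opening: 0.0855
```

```bash
cat > snap.py <<'E'
import sys; from h import *; from station import ctrl; import pickle
n=sys.argv[1]; ds={k:ctrl.get_image(k) for k in("scene","top")}; pickle.dump(ds,open(f"{n}.pkl","wb"))
v=[float(a) for a in sys.argv[2:5]]
o=[]
for k in("scene","top"):
    u=Cam(ds[k]).proj([v])[0]; o.append(crop(ds[k]["color"],u[0],u[1],80,100,5,''))
cv2.imwrite(f"pics/{n}.png",np.hstack(o))
E
python3 g.py .6387,-.1433,.045,3; python3 snap.py s1 .6387 -.1433 .1
```

```text
t 2.2 pos [ 0.6384 -0.1432  0.1198] q6 [-0.33  0.21  1.63 -0.    1.3  -0.39] open 0.0855 F [0.12 0.39 0.29]
jaw 2.99 tz [-1.9e-03 -7.0e-04 -1.0e+00]
.6387,-.1433,.045,3 [-0.01, 0.05, 7.48, -0.02, 0.01, -0.0]
```

View pics/s1.png

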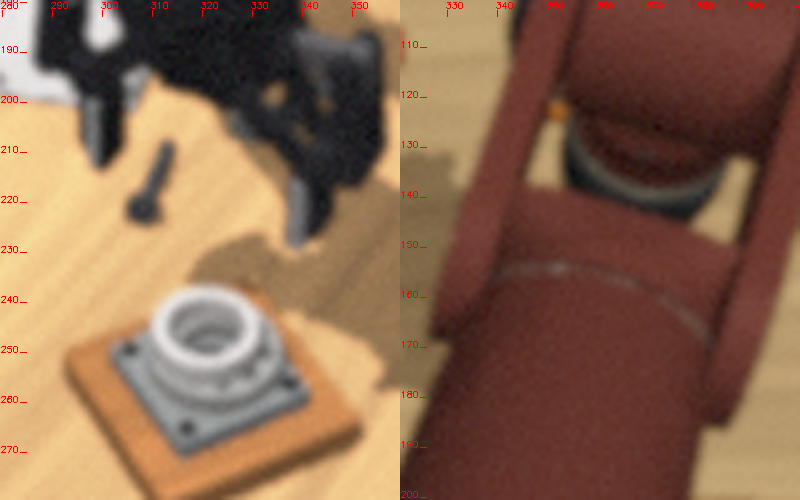

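```bash
python3 - <<'E'
from h import *; import pickle
ds=pickle.load(open("s1.pkl","rb")); c=Cam(ds["scene"])
P=[]
for s in(-1,1):
  for r in(.0427,.057):
    for w in(-.011,.011): P.append([.6384+s*r,-.1432+w,.1198+.013])
q=c.proj(P); print(np.round(q,1))
k=8; x0,y0=285,190
im=cv2.resize(ds["scene"]["color"][y0:y0+60,x0:x0+75],None,fx=k,fy=k,interpolation=cv2.INTER_CUBIC)
for a in (q[:4],q[4:]): cv2.polylines(im,[cv2.convexHull(((a-[x0,y0]+.5)*k).astype(np.int32))],True,(0,255,0),1)
cv2.imwrite("pics/s1b.png",im)
E
```

```text
[[300.2 214.8]
 [306.1 209. ]
 [294.5 212.3]
 [300.5 206.5]
 [335.5 230.6]
 [341.  224.3]
 [341.7 233.4]
 [347.2 227. ]]
```

View pics/s1b.png

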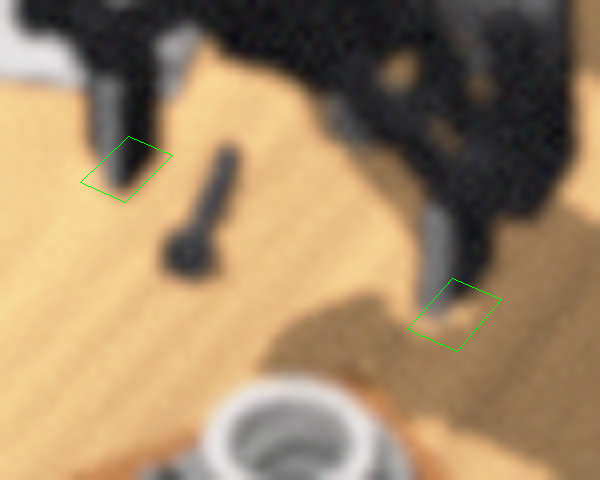

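The fingers straddle the spacer: tips are at scene (300,211) and (340,229), the spacer centre at (320,245). Descending to grasp.

Request:
{"name": "apply_moves", "arguments": {
  "rows": [
    [0,0.05,4,0,0,0],
    [0,0.05,7.0,0,0,0],
    [0,0.05,7.5,0,0,0],
    [0,0.05,7.5,0,0,0],
    [0,0.05,7.5,0,0,0]
  ],
  "grip": 0
}}

```text
t: 2.8
tool_pos: [0.6428, -0.1441, 0.0511]
tool_rot: [2.156, 2.273, 0.004]
contact_force: [0.8, -0.5, 0.4]
opening: 0.0853
```

Request:
{"name": "apply_moves", "arguments": {
  "rows": [
    [0,0,0,0,0,0],
    [0,0,0,0,0,0],
    [0,0,0,0,0,0],
    [0,0,0,0,0,0],
    [0,0,0,0,0,0],
    [0,0,0,0,0,0],
    [0,0,0,0,0,0]
  ],
  "grip": 1,
  "squeeze": 30
}}

```text
t: 3.5
tool_pos: [0.6439, -0.1445, 0.0536]
tool_rot: [2.155, 2.272, 0.005]
contact_force: [-2.5, 0.4, 7.6]
opening: 0.0452
```

```bash
python3 g.py .6387,-.1433,.045,3; python3 snap.py s2 .6387 -.1433 .05
```

```text
t 3.5 pos [ 0.6439 -0.1445  0.0536] q6 [-0.33  0.29  1.66 -0.    1.18 -0.39] open 0.0452 F [-2.51  0.39  7.61]
jaw 3.04 tz [ 0.01   -0.0048 -0.9999]
.6387,-.1433,.045,3 [0.15, -0.52, 0.85, 0.11, 0.06, 0.01]
```

View pics/s2.png

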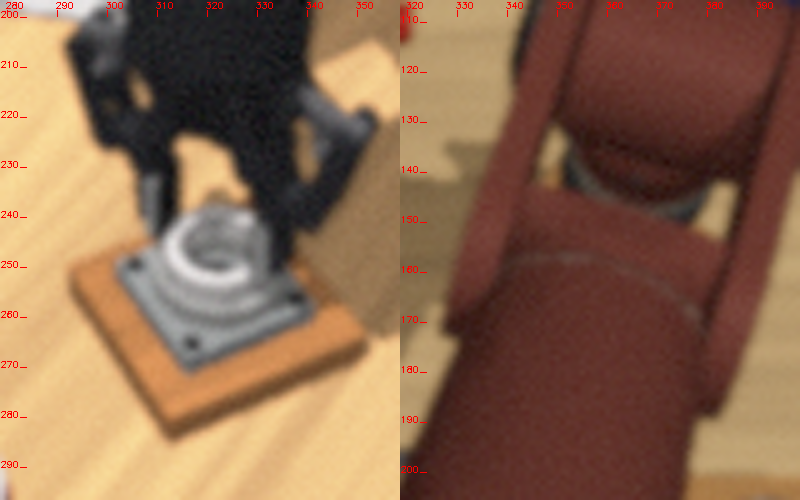

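Opening reads 45 mm, less than the spacer's 48, with 7.6 N upward. The arm had not finished descending, so the tips landed on the rim. Reopen, raise, and go down again with settling time.

Request:
{"name": "apply_moves", "arguments": {
  "rows": [
    [0.15,-0.5,-2,0.11,0.06,0],
    [0.15,-0.5,-2,0.11,0.06,0],
    [0.15,-0.5,-2,0.11,0.06,0],
    [0.15,-0.5,-2,0.11,0.06,0],
    [0.15,-0.5,-2,0.11,0.06,0],
    [0.15,-0.5,-2,0.11,0.06,0],
    [0.15,-0.5,-2,0.11,0.06,0]
  ],
  "grip": 0
}}

```text
t: 4.3
tool_pos: [0.6383, -0.143, 0.0728]
tool_rot: [-2.161, -2.279, 0.001]
contact_force: [-0.4, 0.4, -0.7]
opening: 0.0855
```

```bash
python3 g.py .6387,-.1433,.045,3; python3 snap.py s3 .6387 -.1433 .05
```

```text
t 4.3 pos [ 0.6383 -0.143   0.0728] q6 [-0.33  0.26  1.66 -0.    1.22 -0.39] open 0.0855 F [-0.42  0.39 -0.73]
jaw 3.03 tz [-8.e-04  2.e-04 -1.e+00]
.6387,-.1433,.045,3 [-0.03, 0.04, 2.78, -0.01, -0.0, 0.01]
```

View pics/s3.png

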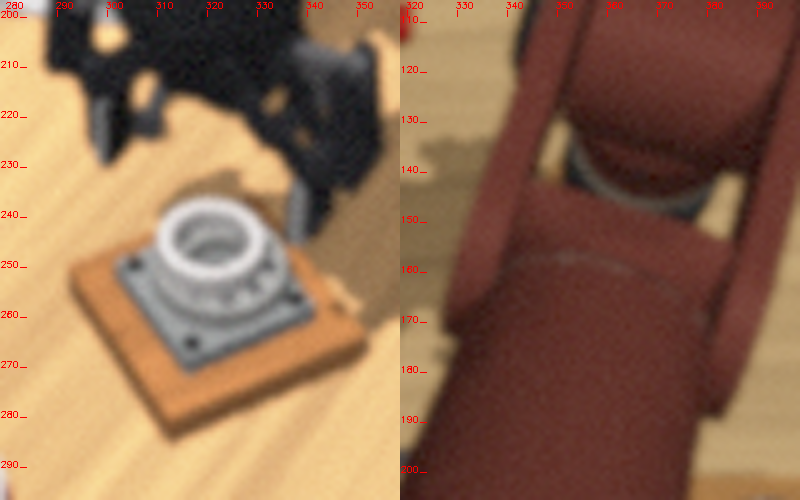

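The spacer is still in place on the bearing (scene (320,245)). Descending with settling rows.

Request:
{"name": "apply_moves", "arguments": {
  "rows": [
    [0,0.04,1,0,0,0],
    [0,0.04,2,0,0,0],
    [0,0.04,2.8,0,0,0],
    [0,0.04,2.8,0,0,0],
    [0,0.04,2.8,0,0,0],
    [0,0.04,2.8,0,0,0],
    [0,0.04,2.8,0,0,0],
    [0,0.04,2.8,0,0,0]
  ],
  "grip": 0
}}

```text
t: 5.2
tool_pos: [0.6392, -0.1432, 0.0457]
tool_rot: [2.161, 2.279, 0.0]
contact_force: [-0.8, 0.4, 0.6]
opening: 0.0853
```

```bash
python3 g.py .6387,-.1433,.045,3
```

```text
t 5.2 pos [ 0.6392 -0.1432  0.0457] q6 [-0.33  0.29  1.67 -0.    1.18 -0.39] open 0.0853 F [-0.85  0.43  0.63]
jaw 3.03 tz [ 6.e-04 -2.e-04 -1.e+00]
.6387,-.1433,.045,3 [-0.01, -0.05, 0.07, 0.01, 0.0, 0.01]
```

Request:
{"name": "apply_moves", "arguments": {
  "rows": [
    [0,0,0.05,0,0,0],
    [0,0,0.05,0,0,0],
    [0,0,0.05,0,0,0],
    [0,0,0.05,0,0,0],
    [0,0,0.05,0,0,0],
    [0,0,0.05,0,0,0]
  ],
  "grip": 1,
  "squeeze": 30
}}

```text
t: 5.8
tool_pos: [0.6396, -0.1433, 0.0458]
tool_rot: [2.161, 2.278, 0.001]
contact_force: [-0.7, 0.6, 3.2]
opening: 0.0467
```

```bash
python3 g.py .6387,-.1433,.045,3 ; python3 snap.py s4 .6387 -.1433 .05
```

```text
t 5.8 pos [ 0.6396 -0.1433  0.0458] q6 [-0.33  0.29  1.67 -0.    1.18 -0.39] open 0.0467 F [-0.65  0.6   3.17]
jaw 3.03 tz [ 1.4e-03 -5.0e-04 -1.0e+00]
.6387,-.1433,.045,3 [0.01, -0.09, 0.08, 0.02, 0.01, 0.01]
```

View pics/s4.png

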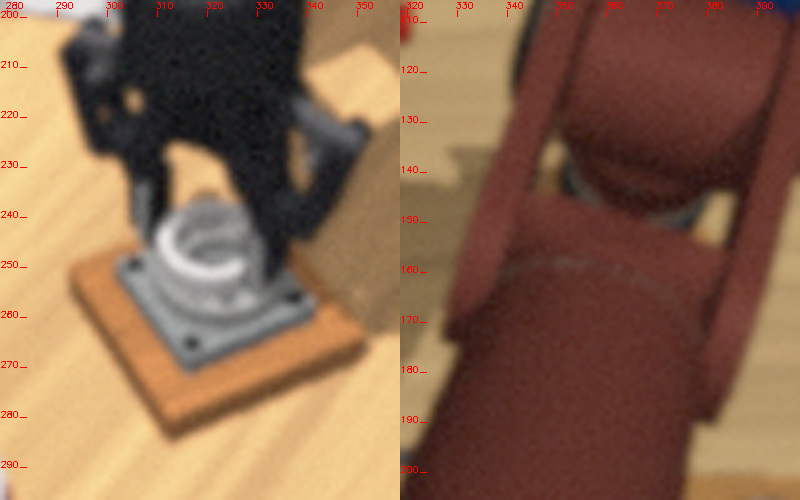

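The fingers are on the spacer's sides now (scene left tip (307,240), right (333,253)). Test lift.

Request:
{"name": "apply_moves", "arguments": {
  "rows": [
    [0,0,-1,0,0,0],
    [0,0,-2.5,0,0,0],
    [0,0,-4,0,0,0],
    [0,0,-6,0,0,0],
    [0,0,-8,0,0,0],
    [0,0,-8,0,0,0],
    [0,0,-8,0,0,0]
  ]
}}

```text
t: 6.6
tool_pos: [0.6399, -0.1435, 0.1269]
tool_rot: [2.16, 2.277, 0.002]
contact_force: [0.1, 0.9, -1.3]
opening: 0.0469
```

```bash
python3 g.py .6413,.1895,.13,3 .6413,.1895,.08,3 ; python3 snap.py s5 .6387 -.1433 .09
```

```text
t 6.6 pos [ 0.6399 -0.1435  0.1269] q6 [-0.33  0.2   1.63 -0.    1.31 -0.39] open 0.0469 F [ 0.06  0.86 -1.26]
jaw 3.03 tz [ 0.0032 -0.0012 -1.    ]
.6413,.1895,.13,3 [33.24, 1.9, -0.34, 0.04, 0.02, 0.01]
.6413,.1895,.08,3 [33.25, 1.88, 4.65, 0.04, 0.02, 0.01]
```

View pics/s5.png

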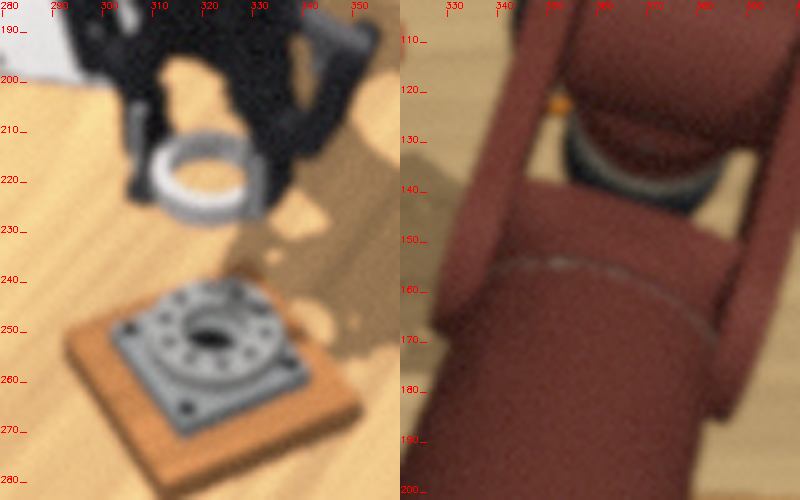

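The spacer is held flat, and the bearing with its ten dots is revealed underneath. Move over the holder. Meanwhile I'll check the scene bias using the spacer's place before the grip.

Request:
{"name": "apply_moves", "arguments": {
  "rows": [
    [33.25,1.88,-0.3,0,0,0],
    [33.25,1.88,-0.3,0,0,0],
    [33.25,1.88,-0.3,0,0,0],
    [33.25,1.88,-0.3,0,0,0],
    [33.25,1.88,-0.3,0,0,0],
    [33.25,1.88,-0.3,0,0,0],
    [33.25,1.88,-0.3,0,0,0],
    [33.25,1.88,-0.3,0,0,0],
    [33.25,1.88,-0.3,0,0,0],
    [33.25,1.88,2,0,0,0],
    [33.25,1.88,4.6,0,0,0],
    [33.25,1.88,4.6,0,0,0],
    [33.25,1.88,4.6,0,0,0],
    [33.25,1.88,4.6,0,0,0],
    [33.25,1.88,4.6,0,0,0]
  ]
}}

```text
t: 8.2
tool_pos: [0.6411, 0.1898, 0.0806]
tool_rot: [2.162, 2.278, 0.003]
contact_force: [0.3, -1.1, 0.2]
opening: 0.0466
```

```bash
python3 g.py .6413,.1895,.08,3 ; python3 snap.py s6 .6413 .1895 .05; cat > m4.py <<'E'
exec(open("m1.py").read().split('xy=lambda')[0])
brt=lambda t:(lambda c:hsv(c)[...,2]*(hsv(c)[...,1]<60)>t)
I3=pickle.load(open("s3.pkl","rb"))["scene"]["color"]
k,v=maskc(I3,brt(175),319,245,44,40); v1=v
print("spacer s3 scene",fit([cs],[k],lambda p:circ(p[:2],.024,p[2]),[.639,-.143,.058],fixz=.058))
k,v=maskc(I,grey,386,186,56,50); 
k=k[k[:,1]>184]
print("holder scene low",fit([cs],[k],lambda p:cyl(p[0],p[1],p[2],.052,.008),[.642,.19,0],fixz=0))
k,v=maskc(T,grey,242,162,50,50)
a=np.degrees(np.arctan2(k[:,1]-162,k[:,0]-242)); k=k[(np.abs(a+135)>20)&(np.abs(a+50)>18)]
print("holder top",fit([ct],[k],lambda p:cyl(p[0],p[1],p[2],.052,.008),[.642,.19,0],fixz=0))
# bearing from s5 scene
I5=pickle.load(open("s5.pkl","rb"))["scene"]["color"]
E
python3 m4.py
```

```text
t 8.2 pos [0.6411 0.1898 0.0806] q6 [0.18 0.28 1.62 0.   1.24 0.12] open 0.0466 F [ 0.33 -1.15  0.23]
jaw 3.0 tz [ 2.5e-03  6.0e-04 -1.0e+00]
.6413,.1895,.08,3 [-0.03, 0.01, 0.06, 0.03, -0.0, 0.0]
spacer s3 scene (array([ 0.63849012, -0.14110429,  0.058     ]), np.float64(0.25047860148591705), array([-0.26440554]))
holder scene low (array([0.64330081, 0.19114911, 0.        ]), np.float64(0.11752988445496877), array([0.77822253]))
holder top (array([0.64092409, 0.1878284 , 0.        ]), np.float64(0.10706310271694677), array([0.57833021]))
```

View pics/s6.png

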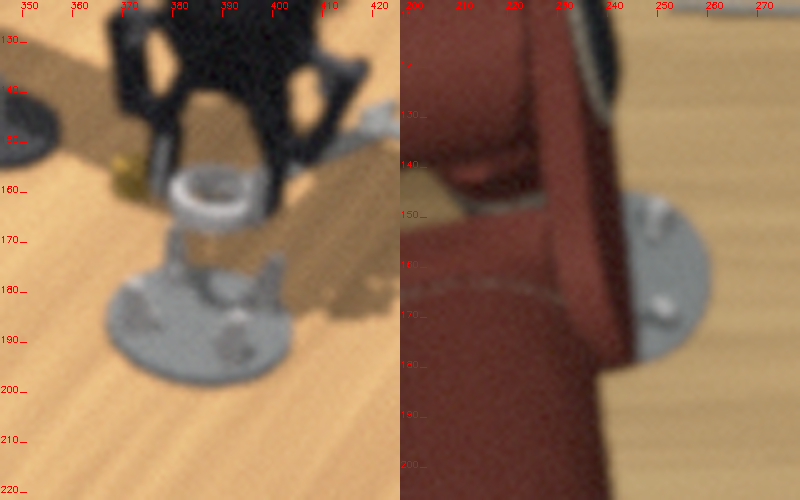

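```bash
cat > m5.py <<'E'
exec(open("m1.py").read().split('xy=lambda')[0])
I6=pickle.load(open("s6.pkl","rb"))["scene"]["color"]
k=10; x0,y0=362,150
def show(P,im,c):
    cv2.polylines(im,[cv2.convexHull(((cs.proj(P)-[x0,y0]+.5)*k).astype(np.int32))],True,c,1)
o=[]
for dx,dy in((0,0),(0.002,0.002)):
    im=cv2.resize(I6[y0:y0+52,x0:x0+40+5],None,fx=k*8//10,fy=k*8//10,interpolation=cv2.INTER_CUBIC); 
    kk=k; k=8
    x,y,z=.6411+dx,.1898+dy,.0788
    show(cyl(x,y,z,.024,.014),im,(0,0,255)); show(circ((x,y),.017,z+.014),im,(0,255,0))
    show(circ((.6433,.1911),.052,.008),im,(255,0,0)); k=kk
    o.append(im)
cv2.imwrite("pics/m5.png",np.hstack(o))
E
python3 m5.py
```

```text
(no output)
```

View pics/m5.png

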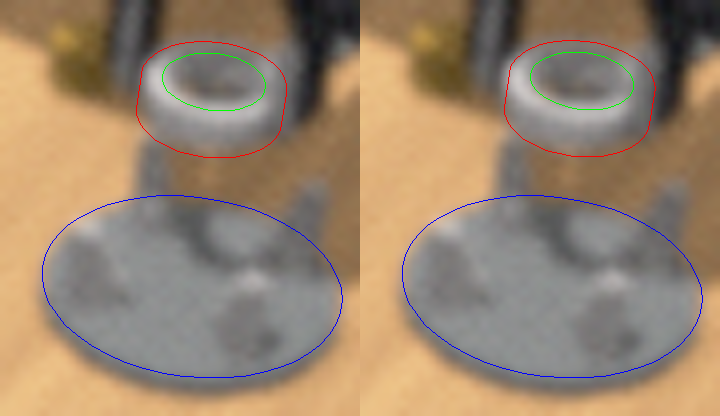

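```bash
cat >> h.py <<'E'
from scipy.ndimage import map_coordinates, gaussian_filter
def track(cam,img,model,p0,z,sel=None,rng=3.0,sign=None,iters=4,dbg=None,npar=2):
    """model(x,y,z)->closed 3D polyline or hull pts (hull taken in image). refine x,y by edges. sel(points px)->bool mask.
    sign:+1 brighter inside, -1 darker inside, None any"""
    g=gaussian_filter(cv2.cvtColor(img,cv2.COLOR_BGR2GRAY).astype(float),0.6)
    p=np.array(p0,float)
    for it in range(iters):
        def samp(q):
            h=cv2.convexHull(cam.proj(model(q[0],q[1],z)).astype(np.float32))[:,0,:].astype(float)
            h=np.vstack([h,h[:1]]); d=np.r_[0,np.cumsum(np.hypot(*np.diff(h,axis=0).T))]
            s=np.arange(0,d[-1],0.5); pts=np.c_[np.interp(s,d,h[:,0]),np.interp(s,d,h[:,1])]
            return pts,h
        pts,h=samp(p); c=pts.mean(0)
        t=np.roll(pts,-2,0)-np.roll(pts,2,0); n=np.c_[t[:,1],-t[:,0]]; n/=np.linalg.norm(n,axis=1)[:,None]
        n*=np.sign(np.sum(n*(pts-c),1))[:,None]
        m=np.ones(len(pts),bool) if sel is None else sel(pts)
        P,N=pts[m],n[m]
        r=np.arange(-rng,rng+.01,0.1); 
        X=P[:,None,:]+N[:,None,:]*r[None,:,None]
        V=map_coordinates(g,[X[...,1],X[...,0]],order=3); G=np.gradient(V,axis=1)/0.1
        A=np.abs(G) if sign is None else -sign*G
        A=A*np.exp(-0.5*(r/(rng*.8))**2)[None]
        off=r[A.argmax(1)]; w=A.max(1); w=np.clip(w/np.median(w),0,1.5)
        ok=(np.abs(off)<rng-.15)
        J=np.array([(cam.proj([[p[0]+.001*(i==0),p[1]+.001*(i==1),z]])-cam.proj([[p[0],p[1],z]]))[0] for i in(0,1)]) # px per mm
        M=np.c_[N@J[0],N@J[1],np.ones(len(N))]  # + inflation
        f=lambda q:(M@q-off)[ok]*w[ok]
        s=least_squares(f,[0,0,0],loss='soft_l1',f_scale=.3)
        p=p+s.x[:2]*.001
    return p,s.x[2],float(np.sqrt(np.mean(np.clip(f(s.x),-1,1)**2))),int(ok.sum()),np.c_[P,off]
E
cat > m6.py <<'E'
exec(open("m1.py").read().split('xy=lambda')[0])
I6=pickle.load(open("s6.pkl","rb"))["scene"]["color"]
f=lambda r:[np.round(r[0],4),"infl",round(r[1],2),"rms",round(r[2],2),r[3]]
print("base scene0",*f(track(cs,I,lambda x,y,z:cyl(x,y,z,.052,.008),[.6425,.1905],0,sel=lambda q:q[:,1]>186)))
print("base scene6",*f(track(cs,I6,lambda x,y,z:cyl(x,y,z,.052,.008),[.6425,.1905],0,sel=lambda q:q[:,1]>186)))
print("base top",*f(track(ct,T,lambda x,y,z:cyl(x,y,z,.052,.008),[.6425,.1905],0)))
z=.0788
lo=lambda q:(q[:,1]>160)&(q[:,0]<396)
print("spacer lower",*f(track(cs,I6,lambda x,y,z:cyl(x,y,z,.024,.014),[.6411,.1898],z,sel=lo,rng=2.5)))
print("hole",*f(track(cs,I6,lambda x,y,z:circ((x,y),.017,z+.014),[.6411,.1898],z,rng=2,sign=-1)))
E
python3 m6.py
```

```text
base scene0 [0.6432 0.1911] infl 0.23 rms 0.12 103
base scene6 [0.6433 0.1911] infl 0.23 rms 0.08 103
base top [0.6397 0.188 ] infl 0.01 rms 0.35 228
spacer lower [0.6396 0.1859] infl -1.18 rms 0.53 56
hole [0.6411 0.192 ] infl -0.46 rms 0.13 65
```

Relative measurements agree: scene says shift the spacer (+2.2, −0.9) mm to be over the holder, and the top-view chain gives nearly the same TCP target (0.6435, 0.1885). Descend to just above the lower seat and check.

```bash
python3 g.py .6435,.1885,.035,3 .6435,.1885,.0105,3
```

```text
t 8.3 pos [0.6408 0.19   0.0803] q6 [0.18 0.28 1.62 0.   1.24 0.12] open 0.0469 F [0.06 0.2  0.08]
jaw 3.02 tz [ 2.e-03  5.e-04 -1.e+00]
.6435,.1885,.035,3 [-0.17, 0.25, 4.53, 0.02, -0.0, 0.0]
.6435,.1885,.0105,3 [-0.17, 0.25, 6.98, 0.02, -0.0, 0.0]
```

Request:
{"name": "apply_moves", "arguments": {
  "rows": [
    [-0.17,0.25,1,0.02,0,0],
    [-0.17,0.25,2,0.02,0,0],
    [-0.17,0.25,3,0.02,0,0],
    [-0.17,0.25,4,0.02,0,0],
    [-0.17,0.25,4.5,0.02,0,0],
    [-0.17,0.25,4.5,0.02,0,0],
    [-0.17,0.25,4.5,0.02,0,0],
    [-0.17,0.25,4.5,0.02,0,0],
    [-0.17,0.25,4.5,0.02,0,0]
  ]
}}

```text
t: 9.2
tool_pos: [0.644, 0.1885, 0.036]
tool_rot: [2.162, 2.279, 0.002]
contact_force: [0.7, 0.4, -0.6]
opening: 0.0468
```

```bash
python3 g.py .6435,.1885,.035,3 .6435,.1885,.0105,3;  python3 snap.py s7 .6413 .1895 .03; cat > m7.py <<'E'
exec(open("m1.py").read().split('xy=lambda')[0])
from station import ctrl
o=ctrl.get_obs(); z=o["tool_pos"][2]-.0018; print(z)
I7=pickle.load(open("s7.pkl","rb"))["scene"]["color"]
f=lambda r:[np.round(r[0],4),"infl",round(r[1],2),"rms",round(r[2],2),r[3]]
print("hole",*f(track(cs,I7,lambda x,y,z:circ((x,y),.017,z+.014),o["tool_pos"][:2],z,rng=2,sign=-1)))
E
python3 m7.py
```

```text
t 9.2 pos [0.644  0.1885 0.036 ] q6 [0.17 0.34 1.63 0.   1.17 0.12] open 0.0468 F [ 0.67  0.42 -0.58]
jaw 3.02 tz [ 1.4e-03  6.0e-04 -1.0e+00]
.6435,.1885,.035,3 [-0.0, -0.05, 0.1, 0.02, -0.01, 0.0]
.6435,.1885,.0105,3 [-0.0, -0.05, 2.55, 0.02, -0.01, 0.0]
0.034014472682018744
hole [0.6439 0.1906] infl -0.5 rms 0.11 62
```

View pics/s7.png

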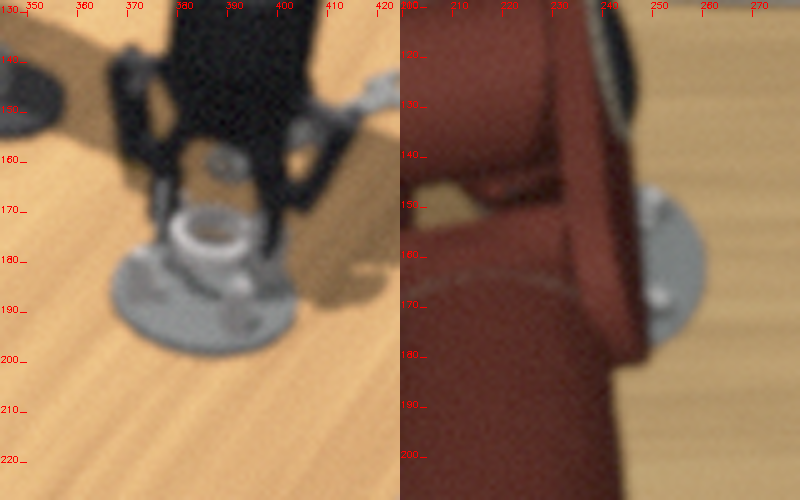

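The spacer measures (0.6439, 0.1906) against the holder at (0.6433, 0.1911), so it is centred within 1 mm. Lower to the floor.

Request:
{"name": "apply_moves", "arguments": {
  "rows": [
    [0,-0.04,0.5,0,0,0],
    [0,-0.04,1.0,0,0,0],
    [0,-0.04,1.5,0,0,0],
    [0,-0.04,2.0,0,0,0],
    [0,-0.04,2.4,0,0,0],
    [0,-0.04,2.6,0,0,0],
    [0,-0.04,2.6,0,0,0],
    [0,-0.04,2.6,0,0,0],
    [0,-0.04,2.6,0,0,0]
  ]
}}

```text
t: 10.2
tool_pos: [0.6436, 0.1885, 0.0099]
tool_rot: [2.162, 2.279, 0.002]
contact_force: [-0.4, -0.1, 0.1]
opening: 0.047
```

```bash
python3 g.py .6435,.1885,.0100,3;  python3 snap.py s8 .6413 .1895 .03
```

```text
t 10.2 pos [0.6436 0.1885 0.0099] q6 [0.17 0.37 1.64 0.   1.13 0.12] open 0.047 F [-0.36 -0.09  0.08]
jaw 3.02 tz [ 1.5e-03  6.0e-04 -1.0e+00]
.6435,.1885,.0100,3 [-0.0, -0.01, -0.01, 0.02, -0.01, 0.0]
```

View pics/s8.png

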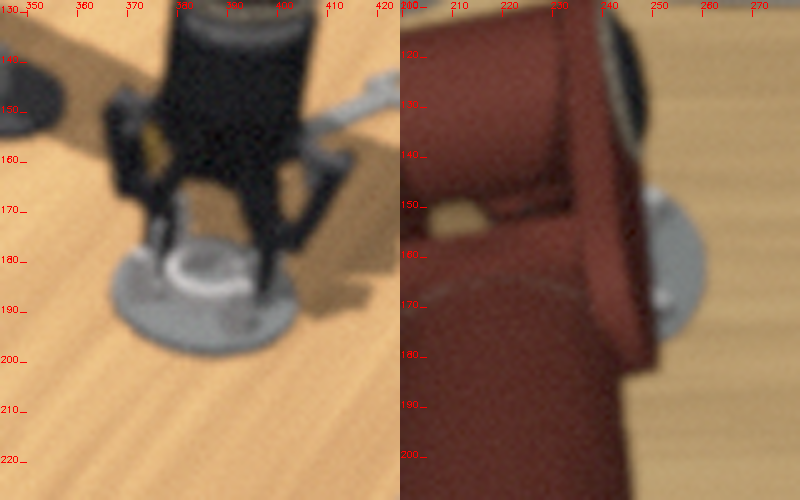

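Request:
{"name": "apply_moves", "arguments": {
  "rows": [
    [0,0,0.1,0,0,0],
    [0,0,0.15,0,0,0],
    [0,0,0.15,0,0,0],
    [0,0,0.15,0,0,0]
  ]
}}

```text
t: 10.7
tool_pos: [0.6437, 0.1886, 0.0098]
tool_rot: [2.162, 2.279, 0.002]
contact_force: [-3.7, -0.6, 7.4]
opening: 0.0467
```

Request:
{"name": "apply_moves", "arguments": {
  "rows": [
    [0,0,0,0,0,0],
    [0,0,0,0,0,0],
    [0,0,0,0,0,0],
    [0,0,0,0,0,0],
    [0,0,0,0,0,0]
  ],
  "grip": 0.15
}}

```text
t: 11.2
tool_pos: [0.6436, 0.1885, 0.0095]
tool_rot: [2.162, 2.279, 0.001]
contact_force: [0.1, 0.1, 0.0]
opening: 0.0725
```

Request:
{"name": "apply_moves", "arguments": {
  "rows": [
    [0,0,-3,0,0,0],
    [0,0,-6,0,0,0],
    [0,0,-10,0,0,0],
    [0,0,-13,0,0,0],
    [0,0,-15,0,0,0],
    [0,0,-15,0,0,0],
    [0,0,-15,0,0,0]
  ]
}}

```text
t: 11.9
tool_pos: [0.6433, 0.1885, 0.159]
tool_rot: [2.162, 2.279, 0.001]
contact_force: [0.5, -0.4, 0.2]
opening: 0.0728
```

```bash
python3 g.py .4693,-.2233,.20,3 .4693,-.2233,.10,3;  python3 snap.py s9 .6413 .1895 .03; cat > m8.py <<'E'
exec(open("m1.py").read().split('xy=lambda')[0])
f=lambda r:[np.round(r[0],4),"infl",round(r[1],2),"rms",round(r[2],2),r[3]]
I9=pickle.load(open("s9.pkl","rb"))["scene"]["color"]
print("spacer hole",*f(track(cs,I9,lambda x,y,z:circ((x,y),.017,z+.014),[.6433,.191],.008,rng=2,sign=-1)))
E
python3 m8.py
```

```text
t 11.9 pos [0.6433 0.1885 0.159 ] q6 [0.17 0.21 1.57 0.   1.37 0.12] open 0.0728 F [ 0.51 -0.35  0.24]
jaw 3.03 tz [ 7.e-04  4.e-04 -1.e+00]
.4693,-.2233,.20,3 [-40.2, -19.55, -4.13, 0.01, -0.0, 0.01]
.4693,-.2233,.10,3 [-40.2, -19.56, 5.87, 0.01, -0.0, 0.01]
spacer hole [0.6437 0.1907] infl -0.47 rms 0.09 64
```

View pics/s9.png

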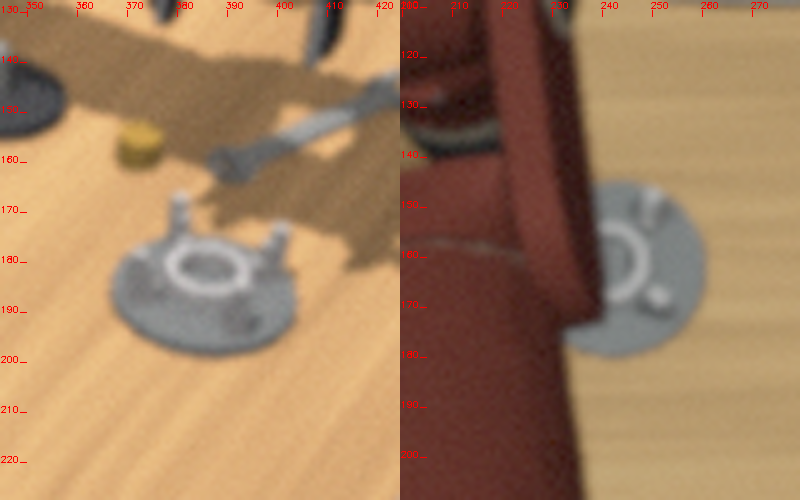

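The spacer is seated flat inside the fins (scene (385,181), 0.6 mm off the holder axis). Next the glass.

Request:
{"name": "apply_moves", "arguments": {
  "rows": [
    [-40.3,-19.5,-1,0,0,0],
    [-40.3,-19.5,-1,0,0,0],
    [-40.3,-19.5,-1,0,0,0],
    [-40.3,-19.5,-1,0,0,0],
    [-40.3,-19.5,-1,0,0,0],
    [-40.3,-19.5,-1,0,0,0],
    [-40.3,-19.5,-1,0,0,0],
    [-40.3,-19.5,-1,0,0,0],
    [-40.3,-19.5,-1,0,0,0],
    [-40.3,-19.5,-1,0,0,0],
    [-40.3,-19.5,2,0,0,0],
    [-40.3,-19.5,5,0,0,0],
    [-40.3,-19.5,8,0,0,0],
    [-40.3,-19.5,8,0,0,0],
    [-40.3,-19.5,8,0,0,0],
    [-40.3,-19.5,8,0,0,0]
  ],
  "grip": 0
}}

```text
t: 13.6
tool_pos: [0.4696, -0.2248, 0.079]
tool_rot: [2.161, 2.28, -0.003]
contact_force: [0.7, 0.0, 1.1]
opening: 0.0855
```

```bash
python3 g.py .4703,-.2243,.0305,3;  python3 snap.py s10 .47 -.224 .05; cat > m9.py <<'E'
exec(open("m1.py").read().split('xy=lambda')[0])
f=lambda r:[np.round(r[0],4),"infl",round(r[1],2),"rms",round(r[2],2),r[3]]
J=pickle.load(open("s10.pkl","rb"))["scene"]["color"]
for nm,im in(("s0",I),("s10",J)):
  print(nm,"glass top circle",*f(track(cs,im,lambda x,y,z:circ((x,y),.029,z+.012),[.47,-.223],.032,rng=2)))
  print(nm,"ring bottom",*f(track(cs,im,lambda x,y,z:cyl(x,y,z,.034,.012),[.47,-.223],.020,rng=2,sel=lambda q:q[:,1]>250)))
E
python3 m9.py
```

```text
t 13.6 pos [ 0.4696 -0.2248  0.079 ] q6 [-0.59 -0.05  1.98 -0.    1.21 -0.64] open 0.0855 F [0.69 0.05 1.11]
jaw 3.05 tz [-0.0011 -0.0013 -1.    ]
.4703,-.2243,.0305,3 [0.05, 0.08, 4.85, -0.01, 0.01, 0.01]
s0 glass top circle [ 0.4707 -0.2219] infl 0.11 rms 0.38 140
s0 ring bottom [ 0.4694 -0.2228] infl 0.31 rms 0.06 74
s10 glass top circle [ 0.4702 -0.2225] infl 0.03 rms 0.43 140
s10 ring bottom [ 0.4696 -0.2232] infl 0.26 rms 0.07 75
```

View pics/s10.png

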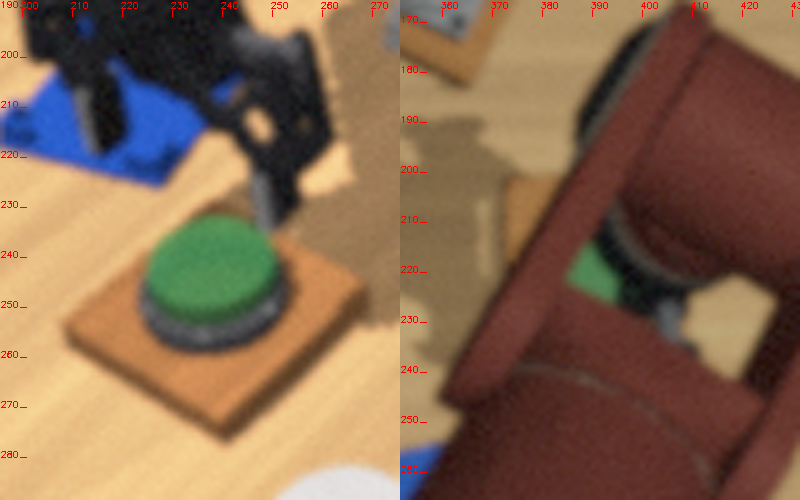

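The fingers straddle the glass (scene (237,238)). Descend.

Request:
{"name": "apply_moves", "arguments": {
  "rows": [
    [0.03,0.05,1,0,0,0],
    [0.03,0.05,2,0,0,0],
    [0.03,0.05,3,0,0,0],
    [0.03,0.05,4,0,0,0],
    [0.03,0.05,4.85,0,0,0],
    [0.03,0.05,4.85,0,0,0],
    [0.03,0.05,4.85,0,0,0],
    [0.03,0.05,4.85,0,0,0],
    [0.03,0.05,4.85,0,0,0],
    [0.03,0.05,4.85,0,0,0]
  ]
}}

```text
t: 14.7
tool_pos: [0.4707, -0.2251, 0.0315]
tool_rot: [2.16, 2.278, -0.002]
contact_force: [0.5, 0.7, -0.1]
opening: 0.0853
```

```bash
python3 g.py .4701,-.2243,.0305,3
```

```text
t 14.7 pos [ 0.4707 -0.2251  0.0315] q6 [-0.59  0.02  2.   -0.    1.12 -0.64] open 0.0853 F [ 0.46  0.65 -0.12]
jaw 3.04 tz [ 8.0e-04 -2.6e-03 -1.0e+00]
.4701,-.2243,.0305,3 [0.08, -0.05, 0.1, 0.01, 0.03, 0.01]
```

Request:
{"name": "apply_moves", "arguments": {
  "rows": [
    [0.05,-0.05,0.1,0.01,0.03,0],
    [0.05,-0.05,0.1,0.01,0.03,0],
    [0.05,-0.05,0.1,0.01,0.03,0],
    [0.05,-0.05,0.1,0.01,0.03,0],
    [0.05,-0.05,0.1,0.01,0.03,0],
    [0.05,-0.05,0.1,0.01,0.03,0],
    [0.05,-0.05,0.1,0.01,0.03,0]
  ],
  "grip": 1,
  "squeeze": 40
}}

```text
t: 15.4
tool_pos: [0.4705, -0.2249, 0.0311]
tool_rot: [2.161, 2.279, -0.0]
contact_force: [-0.0, -0.1, 6.2]
opening: 0.0557
```

```bash
python3 g.py .4701,-.2243,.0305,3; python3 snap.py s11 .47 -.224 .05
```

```text
t 15.4 pos [ 0.4705 -0.2249  0.0311] q6 [-0.59  0.02  2.   -0.    1.12 -0.64] open 0.0557 F [-0.04 -0.08  6.2 ]
jaw 3.05 tz [ 5.e-04 -6.e-04 -1.e+00]
.4701,-.2243,.0305,3 [0.06, -0.04, 0.06, 0.0, 0.01, 0.01]
```

View pics/s11.png

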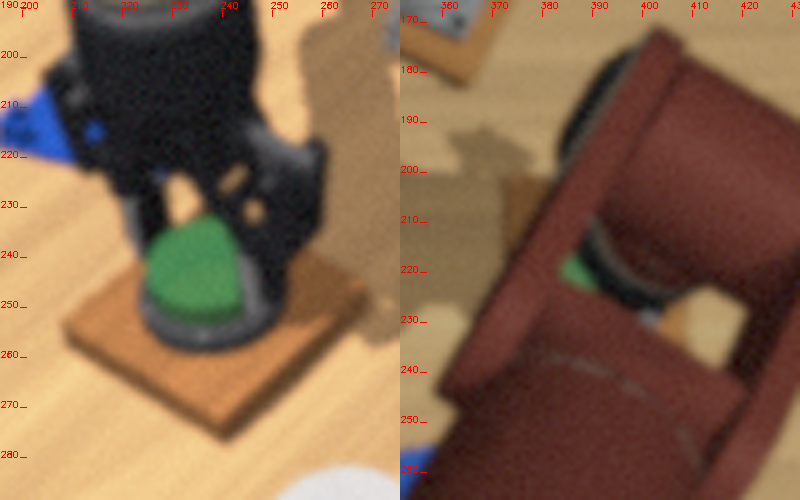

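Request:
{"name": "apply_moves", "arguments": {
  "rows": [
    [0,0,-0.3,0,0,0],
    [0,0,-0.8,0,0,0],
    [0,0,-1.4,0,0,0],
    [0,0,-2,0,0,0],
    [0,0,-2,0,0,0],
    [0,0,-2,0,0,0],
    [0,0,-2,0,0,0]
  ]
}}

```text
t: 16.2
tool_pos: [0.4704, -0.2248, 0.0509]
tool_rot: [2.161, 2.279, -0.0]
contact_force: [0.9, 0.6, -0.4]
opening: 0.056
```

```bash
python3 g.py .4701,-.2243,.12,3 .6437,.1885,.12,3; python3 snap.py s12 .47 -.224 .05
```

```text
t 16.2 pos [ 0.4704 -0.2248  0.0509] q6 [-0.59 -0.01  1.99 -0.    1.15 -0.64] open 0.056 F [ 0.91  0.56 -0.45]
jaw 3.05 tz [ 2.e-04 -4.e-04 -1.e+00]
.4701,-.2243,.12,3 [0.05, -0.02, -6.91, 0.0, 0.01, 0.01]
.6437,.1885,.12,3 [40.35, 19.51, -6.92, 0.0, 0.01, 0.01]
```

View pics/s12.png

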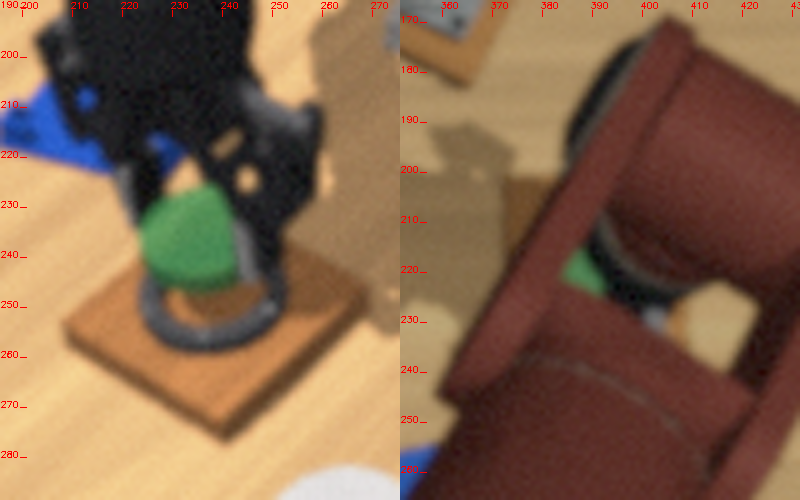

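```bash
cat > ov.py <<'E'
import sys
from h import *; import pickle
def ov(pk,shapes,c3,name,w=60,h=50,k=12,cam="scene"):
    d=pickle.load(open(pk+".pkl","rb"))[cam]; c=Cam(d); u=c.proj([c3])[0]; x0,y0=int(u[0]-w/2),int(u[1]-h/2)
    im=cv2.resize(d["color"][y0:y0+h,x0:x0+w],None,fx=k,fy=k,interpolation=cv2.INTER_CUBIC)
    for P,col in shapes:
        q=((c.proj(P)-[x0,y0]+.5)*k).astype(np.int32); cv2.polylines(im,[q],True,col,1)
    cv2.imwrite("pics/"+name,im)
E
python3 - <<'E'
from ov import *
z=.0518
ov("s12",[(circ((.4704,-.2232),.029,z),(0,0,255)),(circ((.4704,-.2232),.029,z+.012),(255,0,255)),(circ((.4696,-.223),.034,.032),(255,255,0))],(.47,-.223,.045),"s12b.png")
E
```

```text
(no output)
```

View pics/s12b.png

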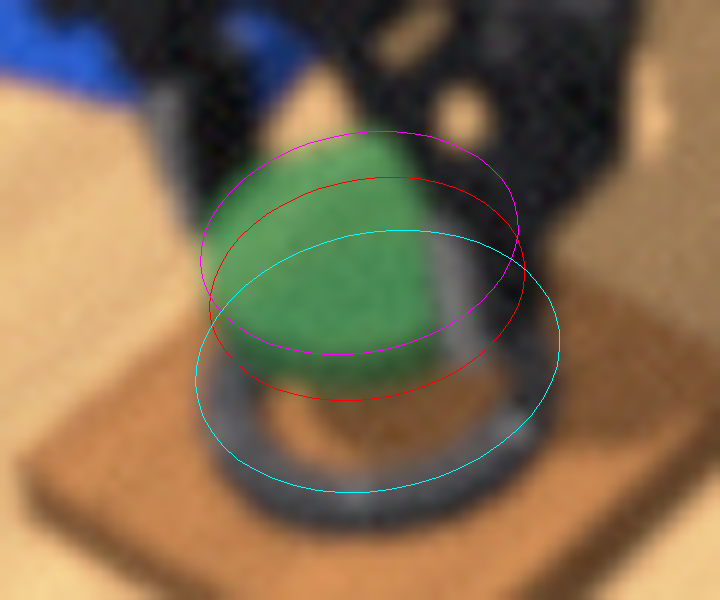

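The flat model at z = 51.8 mm matches, so the glass is held level. Lift and carry it gently to the holder.

Request:
{"name": "apply_moves", "arguments": {
  "rows": [
    [0,0,-2,0,0,0],
    [0,0,-4,0,0,0],
    [0,0,-6,0,0,0],
    [0,0,-7,0,0,0],
    [1.5,0.7,-7,0,0,0],
    [4,2,-7,0,0,0],
    [7,3.4,-7,0,0,0],
    [10,4.85,-7,0,0,0],
    [13,6.3,-7,0,0,0],
    [16,7.7,-7,0,0,0],
    [19,9.2,-7,0,0,0],
    [22,10.6,-7,0,0,0],
    [25,12.1,-7,0,0,0],
    [28,13.5,-7,0,0,0],
    [31,15,-7,0,0,0],
    [34,16.4,-7,0,0,0],
    [37,17.9,-7,0,0,0],
    [39,18.9,-7,0,0,0],
    [40.3,19.5,-7,0,0,0],
    [40.3,19.5,-7,0,0,0]
  ]
}}

```text
t: 18.3
tool_pos: [0.6436, 0.1893, 0.12]
tool_rot: [-2.159, -2.281, 0.001]
contact_force: [-0.3, 0.2, -0.5]
opening: 0.0562
```

```bash
python3 g.py .6437,.1885,.07,3
```

```text
t 18.3 pos [0.6436 0.1893 0.12  ] q6 [ 0.18  0.25  1.59 -0.    1.31  0.12] open 0.0562 F [-0.33  0.24 -0.53]
jaw 3.15 tz [-9.e-04 -4.e-04 -1.e+00]
.6437,.1885,.07,3 [-0.07, 0.01, 5.0, -0.01, 0.0, 0.03]
```

Request:
{"name": "apply_moves", "arguments": {
  "rows": [
    [-0.07,0,1.5,0,0,0],
    [-0.07,0,3,0,0,0],
    [-0.07,0,4.5,0,0,0],
    [-0.07,0,5,0,0,0],
    [-0.07,0,5,0,0,0],
    [-0.07,0,5,0,0,0],
    [-0.07,0,5,0,0,0]
  ]
}}

```text
t: 19.0
tool_pos: [0.6443, 0.1886, 0.071]
tool_rot: [2.159, 2.281, 0.001]
contact_force: [-0.2, -0.2, -0.0]
opening: 0.056
```

```bash
python3 g.py .6437,.1885,.03,3; python3 snap.py s13 .6435 .19 .05; python3 - <<'E'
from ov import *; from station import ctrl
o=ctrl.get_obs()["tool_pos"]; z=o[2]+.0009
d=pickle.load(open("s13.pkl","rb"))["scene"]; c=Cam(d)
f=lambda r:[np.round(r[0],4),"infl",round(r[1],2),"rms",round(r[2],2),r[3]]
u0=c.proj([[o[0],o[1],z]])[0]
r=track(c,d["color"],lambda x,y,z:cyl(x,y,z,.029,.012),[o[0],o[1]+.001],z,rng=2.5,sel=lambda q:(q[:,1]>u0[1]-1)&(q[:,0]<u0[0]+8)); print(z,*f(r))
r2=track(c,d["color"],lambda x,y,z:circ((x,y),.029,z+.012),[o[0],o[1]+.001],z,rng=2.,sel=lambda q:(q[:,0]<u0[0]+6)&(q[:,0]>u0[0]-7)); print(*f(r2))
x,y=o[0],o[1]+.002
ov("s13",[(circ((x,y),.029,z),(0,0,255)),(circ((x,y),.029,z+.012),(255,0,255)),(circ((.6433,.1911),.052,.008),(255,255,0))],(.6433,.191,.045),"s13b.png")
E
```

```text
t 19.0 pos [0.6443 0.1886 0.071 ] q6 [ 0.17  0.3   1.62 -0.    1.23  0.12] open 0.056 F [-0.16 -0.23 -0.05]
jaw 3.14 tz [ 8.e-04 -0.e+00 -1.e+00]
.6437,.1885,.03,3 [-0.01, -0.06, 4.1, 0.01, 0.0, 0.03]
0.07197462366680818 [0.644  0.1879] infl -0.43 rms 0.27 45
[0.6416 0.1908] infl 0.24 rms 0.18 54
```

View pics/s13b.png

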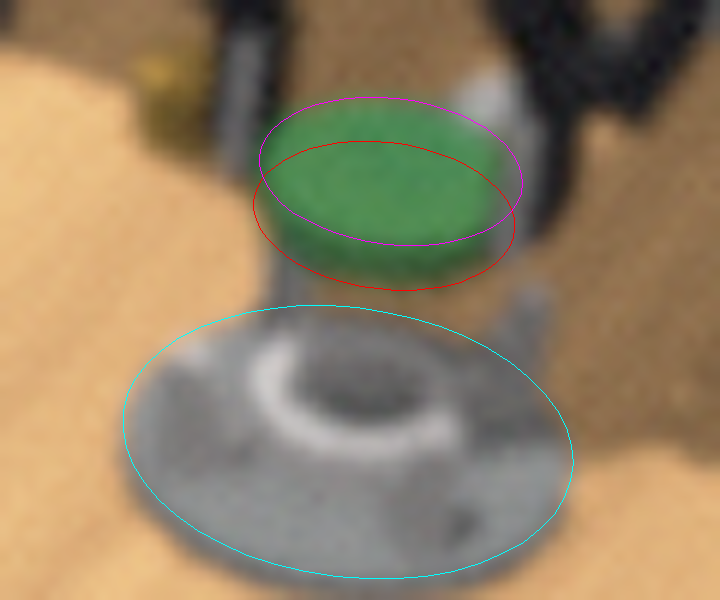

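The glass is level and about (+1.0, −0.5) mm from the holder axis in the same image. Correct that and lower.

Request:
{"name": "apply_moves", "arguments": {
  "rows": [
    [0.03,-0.08,0.6,0,0,0],
    [0.03,-0.08,1.2,0,0,0],
    [0.03,-0.08,1.8,0,0,0],
    [0.03,-0.08,2.4,0,0,0],
    [0.03,-0.08,3,0,0,0],
    [0.03,-0.08,3.5,0,0,0],
    [0.03,-0.08,4.0,0,0,0],
    [0.03,-0.08,4.4,0,0,0],
    [0.03,-0.08,4.75,0,0,0],
    [0.03,-0.08,4.75,0,0,0],
    [0.03,-0.08,4.75,0,0,0],
    [0.03,-0.08,4.75,0,0,0]
  ]
}}

```text
t: 20.3
tool_pos: [0.6437, 0.189, 0.0239]
tool_rot: [2.159, 2.281, 0.002]
contact_force: [0.8, -0.4, -0.6]
opening: 0.0565
```

```bash
python3 g.py .6437,.1887,.021,3; python3 snap.py s14 .6435 .19 .05; python3 - <<'E'
from ov import *; from station import ctrl
o=ctrl.get_obs()["tool_pos"]; z=o[2]+.0009
x,y=o[0],o[1]+.002
ov("s14",[(circ((x,y),.029,z),(0,0,255)),(circ((x,y),.029,z+.012),(255,0,255)),(circ((.6433,.1911),.052,.008),(255,255,0))],(.6433,.191,.03),"s14b.png")
E
```

```text
t 20.3 pos [0.6437 0.189  0.0239] q6 [ 0.17  0.35  1.63 -0.    1.15  0.12] open 0.0565 F [ 0.82 -0.44 -0.63]
jaw 3.15 tz [ 0.0015  0.     -1.    ]
.6437,.1887,.021,3 [-0.03, -0.01, 0.29, 0.02, 0.0, 0.03]
```

View pics/s14b.png

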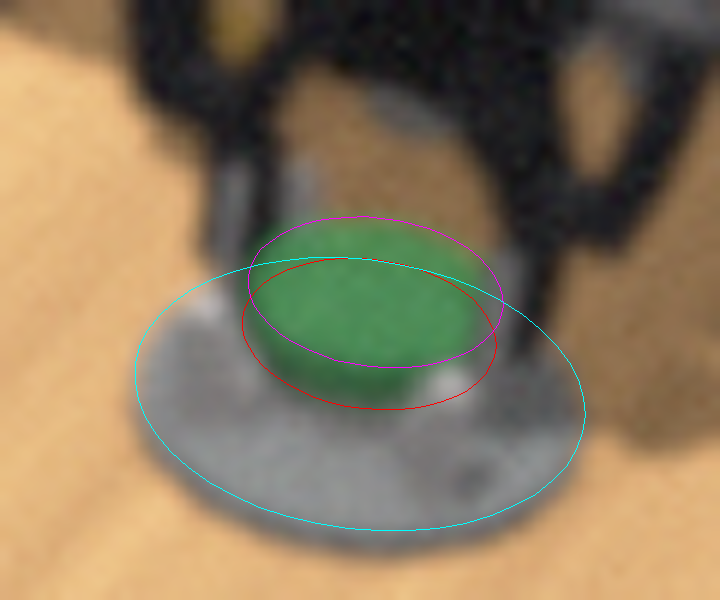

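Good and free of contact. Lower the last 3 mm to touch.

Request:
{"name": "apply_moves", "arguments": {
  "rows": [
    [0,0,0.1,0,0,0],
    [0,0,0.2,0,0,0],
    [0,0,0.3,0,0,0],
    [0,0,0.35,0,0,0],
    [0,0,0.35,0,0,0],
    [0,0,0.35,0,0,0]
  ]
}}

```text
t: 21.0
tool_pos: [0.6438, 0.189, 0.0212]
tool_rot: [2.159, 2.281, 0.001]
contact_force: [-2.1, -0.8, 5.0]
opening: 0.0563
```

```bash
python3 g.py .6437,.1887,.021,3
```

```text
t 21.0 pos [0.6438 0.189  0.0212] q6 [ 0.17  0.36  1.63 -0.    1.15  0.12] open 0.0563 F [-2.12 -0.78  4.96]
jaw 3.15 tz [ 0.0014 -0.     -1.    ]
.6437,.1887,.021,3 [-0.03, -0.01, 0.02, 0.02, 0.0, 0.03]
```

Contact of 5 N at exactly the expected height. Release and rise.

Request:
{"name": "apply_moves", "arguments": {
  "rows": [
    [0,0,0,0,0,0],
    [0,0,0,0,0,0],
    [0,0,0,0,0,0],
    [0,0,0,0,0,0],
    [0,0,0,0,0,0]
  ],
  "grip": 0.1
}}

```text
t: 21.5
tool_pos: [0.6437, 0.189, 0.021]
tool_rot: [2.159, 2.281, 0.001]
contact_force: [0.4, -0.3, -0.1]
opening: 0.0769
```

Request:
{"name": "apply_moves", "arguments": {
  "rows": [
    [0,0,-2,0,0,0],
    [0,0,-5,0,0,0],
    [0,0,-9,0,0,0],
    [0,0,-13,0,0,0],
    [0,0,-13,0,0,0],
    [0,0,-13,0,0,0],
    [0,0,-13,0,0,0]
  ]
}}

```text
t: 22.2
tool_pos: [0.6426, 0.1888, 0.1492]
tool_rot: [-2.159, -2.281, 0.002]
contact_force: [0.3, -0.3, -0.2]
opening: 0.077
```

```bash
python3 g.py .4695,-.2245,.15,3 .4695,-.2245,.07,3;  python3 snap.py s15 .6413 .1895 .03; python3 - <<'E'
from ov import *
d=pickle.load(open("s15.pkl","rb"))["scene"]; c=Cam(d)
f=lambda r:[np.round(r[0],4),"infl",round(r[1],2),"rms",round(r[2],2),r[3]]
print(*f(track(c,d["color"],lambda x,y,z:circ((x,y),.029,z+.012),[.6433,.191],.022,rng=2.)))
E
```

```text
t 22.2 pos [0.6426 0.1888 0.1492] q6 [ 0.17  0.22  1.57 -0.    1.35  0.12] open 0.077 F [ 0.3  -0.32 -0.21]
jaw 3.15 tz [-1.4e-03 -5.0e-04 -1.0e+00]
.4695,-.2245,.15,3 [-40.32, -19.56, -0.03, -0.02, 0.0, 0.03]
.4695,-.2245,.07,3 [-40.31, -19.54, 7.97, -0.02, 0.0, 0.03]
[0.643  0.1893] infl -0.15 rms 0.36 106
```

View pics/s15.png

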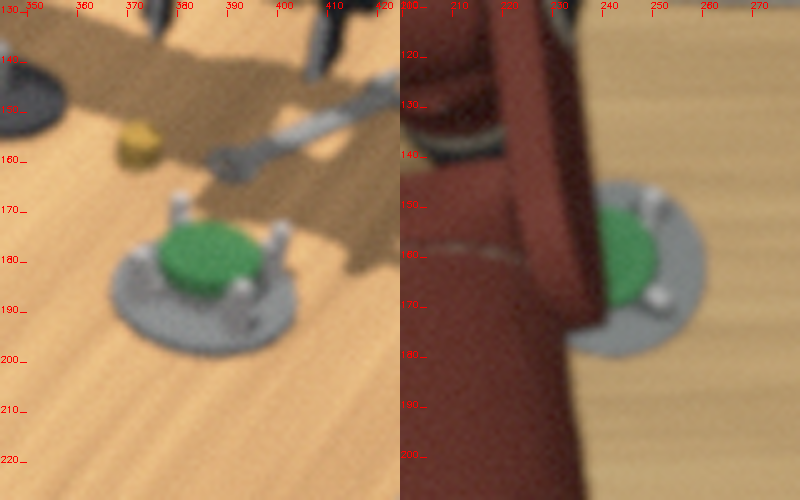

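The glass is seated in the holder (scene (385,178)). Next the retaining ring.

Request:
{"name": "apply_moves", "arguments": {
  "rows": [
    [-40.3,-19.55,-0.5,0,0,0],
    [-40.3,-19.55,-0.5,0,0,0],
    [-40.3,-19.55,-0.5,0,0,0],
    [-40.3,-19.55,-0.5,0,0,0],
    [-40.3,-19.55,-0.5,0,0,0],
    [-40.3,-19.55,-0.5,0,0,0],
    [-40.3,-19.55,-0.5,0,0,0],
    [-40.3,-19.55,-0.5,0,0,0],
    [-40.3,-19.55,-0.5,0,0,0],
    [-40.3,-19.55,-0.5,0,0,0],
    [-40.3,-19.55,2,0,0,0],
    [-40.3,-19.55,5,0,0,0],
    [-40.3,-19.55,8,0,0,0],
    [-40.3,-19.55,8,0,0,0],
    [-40.3,-19.55,8,0,0,0],
    [-40.3,-19.55,8,0,0,0],
    [-40.3,-19.55,8,0,0,0]
  ],
  "grip": 0
}}

```text
t: 24.0
tool_pos: [0.4703, -0.2251, 0.0712]
tool_rot: [2.158, 2.281, -0.003]
contact_force: [-0.3, -0.1, 0.3]
opening: 0.0855
```

```bash
python3 g.py .4695,-.2245,.016,3;  python3 snap.py s16 .47 -.224 .04; python3 - <<'E'
from ov import *
d=pickle.load(open("s16.pkl","rb"))["scene"]; c=Cam(d)
f=lambda r:[np.round(r[0],4),"infl",round(r[1],2),"rms",round(r[2],2),r[3]]
print(*f(track(c,d["color"],lambda x,y,z:cyl(x,y,z,.034,.012),[.4695,-.223],.020,rng=2.)))
E
```

```text
t 24.0 pos [ 0.4703 -0.2251  0.0712] q6 [-0.59 -0.04  1.99 -0.    1.19 -0.64] open 0.0855 F [-0.35 -0.09  0.32]
jaw 3.17 tz [ 2.0e-04 -2.6e-03 -1.0e+00]
.4695,-.2245,.016,3 [0.07, -0.08, 5.52, 0.0, 0.03, 0.03]
[ 0.4691 -0.222 ] infl 0.46 rms 0.35 176
```

View pics/s16.png

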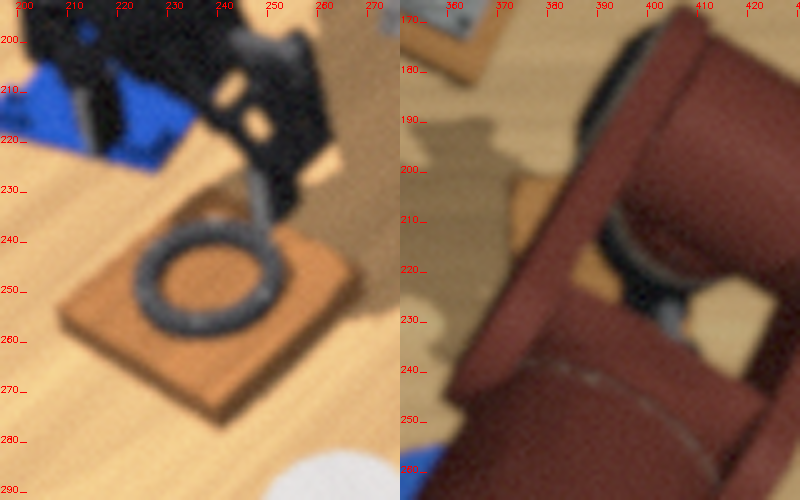

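Request:
{"name": "apply_moves", "arguments": {
  "rows": [
    [0.07,-0.09,1,0,0.03,0],
    [0.07,-0.09,2,0,0.03,0],
    [0.07,-0.09,3,0,0.03,0],
    [0.07,-0.09,4,0,0.03,0],
    [0.07,-0.09,5,0,0.03,0],
    [0.07,-0.09,5.55,0,0.03,0],
    [0.07,-0.09,5.55,0,0.03,0],
    [0.07,-0.09,5.55,0,0.03,0],
    [0.07,-0.09,5.55,0,0.03,0],
    [0.07,-0.09,5.55,0,0.03,0]
  ]
}}

```text
t: 25.1
tool_pos: [0.4695, -0.2247, 0.0159]
tool_rot: [2.159, 2.282, 0.0]
contact_force: [-0.0, -0.6, -0.3]
opening: 0.0854
```

```bash
python3 g.py .4694,-.2245,.016,3
```

```text
t 25.1 pos [ 0.4695 -0.2247  0.0159] q6 [-0.59  0.05  2.01 -0.    1.09 -0.64] open 0.0854 F [-0.   -0.65 -0.29]
jaw 3.16 tz [ 4.e-04 -3.e-04 -1.e+00]
.4694,-.2245,.016,3 [0.02, -0.0, -0.01, 0.0, 0.0, 0.03]
```

Request:
{"name": "apply_moves", "arguments": {
  "rows": [
    [0,0,0,0,0,0],
    [0,0,0,0,0,0],
    [0,0,0,0,0,0],
    [0,0,0,0,0,0],
    [0,0,0,0,0,0]
  ],
  "grip": 1,
  "squeeze": 60
}}

```text
t: 25.6
tool_pos: [0.4705, -0.2253, 0.0177]
tool_rot: [2.158, 2.28, 0.001]
contact_force: [-2.4, 1.8, 7.4]
opening: 0.0647
```

```bash
python3 g.py .4694,-.2245,.016,3
```

```text
t 25.6 pos [ 0.4705 -0.2253  0.0177] q6 [-0.59  0.04  2.01  0.    1.09 -0.64] open 0.0647 F [-2.36  1.84  7.37]
jaw 3.16 tz [ 0.0022 -0.0013 -1.    ]
.4694,-.2245,.016,3 [0.09, -0.1, 0.17, 0.02, 0.02, 0.03]
```

Request:
{"name": "apply_moves", "arguments": {
  "rows": [
    [0,0,-0.5,0,0,0],
    [0,0,-1,0,0,0],
    [0,0,-2,0,0,0],
    [0,0,-3,0,0,0],
    [0,0,-3,0,0,0],
    [0,0,-3,0,0,0]
  ]
}}

```text
t: 26.2
tool_pos: [0.4707, -0.2255, 0.0483]
tool_rot: [2.157, 2.279, 0.001]
contact_force: [0.5, -0.1, -2.4]
opening: 0.0651
```

```bash
python3 g.py .4694,-.2245,.016,3 .6437,.1887,.13,3; python3 snap.py s17 .47 -.224 .04
```

```text
t 26.2 pos [ 0.4707 -0.2255  0.0483] q6 [-0.59 -0.    2.    0.    1.15 -0.64] open 0.0651 F [ 0.52 -0.1  -2.39]
jaw 3.16 tz [ 0.0031 -0.002  -1.    ]
.4694,-.2245,.016,3 [0.11, -0.13, 3.23, 0.03, 0.02, 0.03]
.6437,.1887,.13,3 [40.38, 19.58, -8.2, 0.03, 0.02, 0.03]
```

View pics/s17.png

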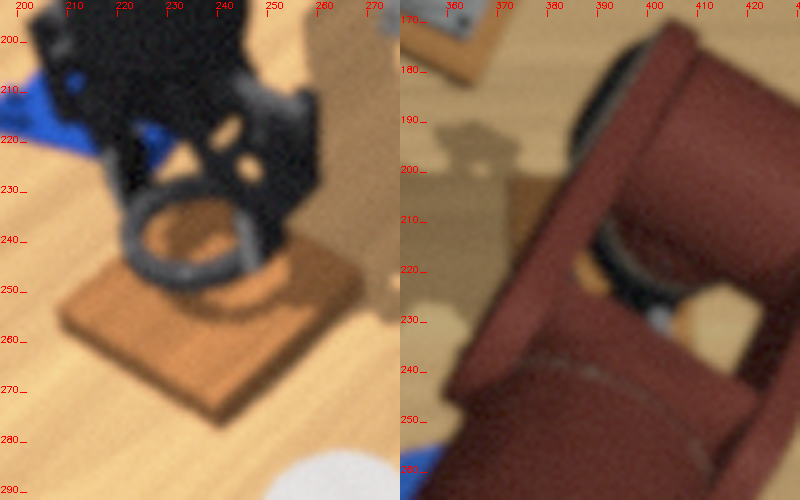

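The ring is held. Carry it to the holder.

Request:
{"name": "apply_moves", "arguments": {
  "rows": [
    [0,0,-2,0,0,0],
    [0,0,-5,0,0,0],
    [0,0,-8,0,0,0],
    [1.5,0.7,-8,0,0,0],
    [4,2,-8,0,0,0],
    [7,3.4,-8,0,0,0],
    [10,4.85,-8,0,0,0],
    [13,6.3,-8,0,0,0],
    [16,7.7,-8,0,0,0],
    [19,9.2,-8,0,0,0],
    [22,10.6,-8,0,0,0],
    [25,12.1,-8,0,0,0],
    [28,13.5,-8,0,0,0],
    [31,15,-8,0,0,0],
    [34,16.4,-8,0,0,0],
    [37,17.9,-8,0,0,0],
    [39,18.9,-8,0,0,0],
    [40.3,19.5,-8,0.03,0.02,0.03],
    [40.3,19.55,-8,0.03,0.02,0.03],
    [40.3,19.55,-8,0.03,0.02,0.03]
  ]
}}

```text
t: 28.3
tool_pos: [0.6426, 0.1876, 0.1267]
tool_rot: [-2.161, -2.278, 0.003]
contact_force: [-0.3, -0.1, -1.4]
opening: 0.0647
```

```bash
python3 g.py .6437,.1887,.075,3
```

```text
t 28.3 pos [0.6426 0.1876 0.1267] q6 [0.17 0.24 1.59 0.   1.32 0.12] open 0.0647 F [-0.31 -0.15 -1.36]
jaw 3.01 tz [-2.2e-03 -2.0e-04 -1.0e+00]
.6437,.1887,.075,3 [0.11, 0.12, 5.17, -0.03, 0.0, 0.0]
```

Request:
{"name": "apply_moves", "arguments": {
  "rows": [
    [0.1,0.1,1.5,-0.03,0,0],
    [0.1,0.1,3,-0.03,0,0],
    [0.1,0.1,4.5,-0.03,0,0],
    [0.1,0.1,5.2,-0.03,0,0],
    [0.1,0.1,5.2,-0.03,0,0],
    [0.1,0.1,5.2,-0.03,0,0],
    [0.1,0.1,5.2,-0.03,0,0]
  ]
}}

```text
t: 29.0
tool_pos: [0.6442, 0.1887, 0.0757]
tool_rot: [2.161, 2.278, 0.003]
contact_force: [0.1, -0.5, -1.9]
opening: 0.0653
```

```bash
python3 g.py .6437,.1887,.034,3; python3 snap.py s18 .6435 .19 .05; python3 - <<'E'
from ov import *; from station import ctrl
o=ctrl.get_obs()["tool_pos"]; z=o[2]+.0023
d=pickle.load(open("s18.pkl","rb"))["scene"]; c=Cam(d)
f=lambda r:[np.round(r[0],4),"infl",round(r[1],2),"rms",round(r[2],2),r[3]]
x,y=o[0],o[1]+.002
u0=c.proj([[x,y,z+.012]])[0]
print(*f(track(c,d["color"],lambda x,y,z:circ((x,y),.024,z+.012),[x,y],z,rng=2.)))
print(*f(track(c,d["color"],lambda x,y,z:cyl(x,y,z,.034,.012),[x,y],z,rng=2.,sel=lambda q:(q[:,0]<u0[0]+8)&(q[:,1]>u0[1]))))
ov("s18",[(circ((x,y),.034,z),(0,0,255)),(circ((x,y),.034,z+.012),(255,0,255)),(circ((x,y),.024,z+.012),(255,0,255)),(circ((.6433,.1911),.052,.008),(255,255,0))],(.6433,.191,.045),"s18b.png")
E
```

```text
t 29.0 pos [0.6442 0.1887 0.0757] q6 [ 0.17  0.29  1.62 -0.    1.23  0.12] open 0.0653 F [ 0.14 -0.54 -1.9 ]
jaw 3.01 tz [ 2.e-03  3.e-04 -1.e+00]
.6437,.1887,.034,3 [-0.0, -0.05, 4.17, 0.02, -0.0, 0.0]
[0.6465 0.1886] infl 0.72 rms 0.4 92
[0.644  0.1909] infl 0.16 rms 0.1 56
```

View pics/s18b.png

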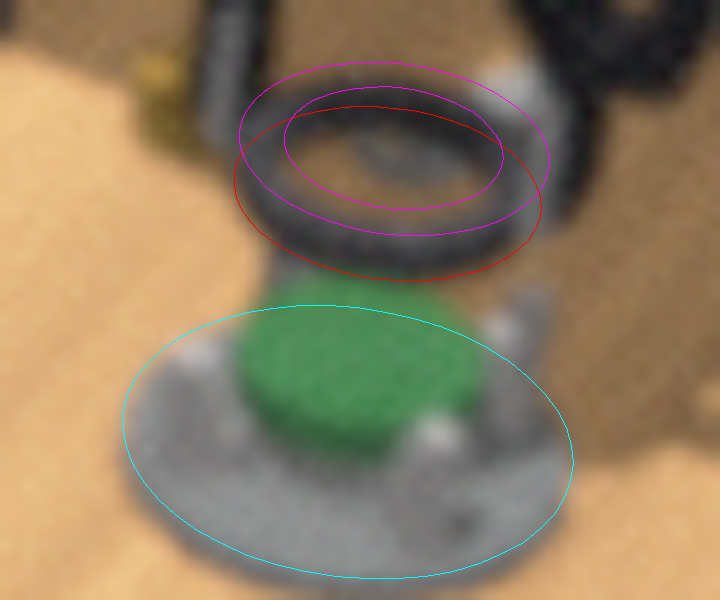

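The bottom edge puts the ring at (0.6440, 0.1909) against the holder at (0.6433, 0.1911). Lower onto the glass, expecting contact near TCP z = 31.7 mm.

Request:
{"name": "apply_moves", "arguments": {
  "rows": [
    [0.02,-0.06,0.6,0.02,0,0],
    [0.02,-0.06,1.2,0.02,0,0],
    [0.02,-0.06,1.8,0.02,0,0],
    [0.02,-0.06,2.4,0.02,0,0],
    [0.02,-0.06,3,0.02,0,0],
    [0.02,-0.06,3.5,0.02,0,0],
    [0.02,-0.06,4.0,0.02,0,0],
    [0.02,-0.06,4.25,0.02,0,0],
    [0.02,-0.06,4.35,0.02,0,0],
    [0.02,-0.06,4.4,0.02,0,0],
    [0.02,-0.06,4.4,0.02,0,0],
    [0.02,-0.06,4.4,0.02,0,0]
  ]
}}

```text
t: 30.3
tool_pos: [0.6439, 0.1889, 0.0321]
tool_rot: [2.162, 2.279, 0.001]
contact_force: [-0.5, -0.6, -1.1]
opening: 0.0648
```

```bash
python3 g.py .6437,.1887,.0317,3; python3 snap.py s19 .6435 .19 .05
```

```text
t 30.3 pos [0.6439 0.1889 0.0321] q6 [0.17 0.34 1.63 0.   1.17 0.12] open 0.0648 F [-0.52 -0.64 -1.08]
jaw 3.01 tz [ 9.e-04  2.e-04 -1.e+00]
.6437,.1887,.0317,3 [-0.02, -0.02, 0.04, 0.01, -0.0, 0.0]
```

View pics/s19.png

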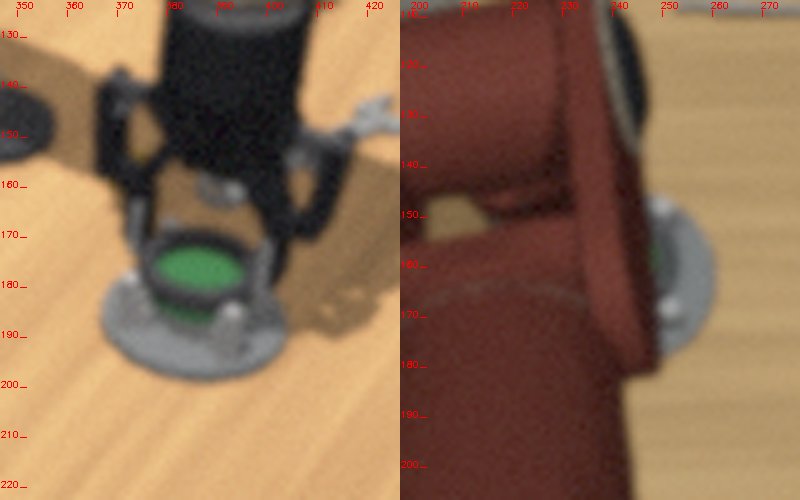

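Request:
{"name": "apply_moves", "arguments": {
  "rows": [
    [0,0,0.06,0,0,0],
    [0,0,0.12,0,0,0],
    [0,0,0.15,0,0,0],
    [0,0,0.15,0,0,0],
    [0,0,0.15,0,0,0]
  ]
}}

```text
t: 30.9
tool_pos: [0.6441, 0.189, 0.0318]
tool_rot: [2.162, 2.279, 0.002]
contact_force: [-3.7, -0.2, 5.5]
opening: 0.0649
```

Request:
{"name": "apply_moves", "arguments": {
  "rows": [
    [0,0,0,0,0,0],
    [0,0,0,0,0,0],
    [0,0,0,0,0,0],
    [0,0,0,0,0,0],
    [0,0,0,0,0,0]
  ],
  "grip": 0.0
}}

```text
t: 31.4
tool_pos: [0.6441, 0.189, 0.0317]
tool_rot: [2.162, 2.279, 0.002]
contact_force: [-1.0, 0.4, 0.1]
opening: 0.0853
```

Request:
{"name": "apply_moves", "arguments": {
  "rows": [
    [0,0,-2,0,0,0],
    [0,0,-5,0,0,0],
    [0,0,-9,0,0,0],
    [0,0,-12,0,0,0],
    [0,0,-12,0,0,0],
    [0,0,-12,0,0,0],
    [0,0,-12,0,0,0]
  ]
}}

```text
t: 32.1
tool_pos: [0.6429, 0.1888, 0.1497]
tool_rot: [-2.161, -2.278, 0.002]
contact_force: [-0.4, 0.1, -0.8]
opening: 0.0855
```

```bash
python3 g.py .6387,-.1425,.15,3;  python3 snap.py s20 .6413 .1895 .03; python3 - <<'E'
from ov import *
d=pickle.load(open("s20.pkl","rb"))["scene"]; c=Cam(d)
f=lambda r:[np.round(r[0],4),"infl",round(r[1],2),"rms",round(r[2],2),r[3]]
print(*f(track(c,d["color"],lambda x,y,z:circ((x,y),.034,z+.012),[.6433,.191],.034,rng=2.)))
x,y,z=.6435,.191,.034
ov("s20",[(circ((x,y),.034,z),(0,0,255)),(circ((x,y),.034,z+.012),(255,0,255)),(circ((x,y),.024,z+.012),(255,0,255)),(circ((.6433,.1911),.052,.008),(255,255,0))],(.6433,.191,.03),"s20b.png")
d=pickle.load(open("s20.pkl","rb"))["scene"]; I=d["color"]
print("bearing",*f(track(c,I,lambda x,y,z:circ((x,y),.030,z+.012),[.6387,-.142],.032,rng=2.)))
ov("s20",[(circ((.6387,-.142),.030,.044),(0,0,255)),(circ((.6387,-.142),.015,.044),(0,0,255))],(.639,-.142,.03),"s20c.png")
E
```

```text
t 32.1 pos [0.6429 0.1888 0.1497] q6 [ 0.17  0.22  1.57 -0.    1.35  0.12] open 0.0855 F [-0.38  0.1  -0.81]
jaw 3.02 tz [-1.8e-03 -3.0e-04 -1.0e+00]
.6387,-.1425,.15,3 [-33.06, -2.16, -0.02, -0.02, 0.0, 0.0]
[0.6462 0.1844] infl 0.13 rms 0.51 128
bearing [ 0.6427 -0.1397] infl -0.01 rms 0.43 145
```

View pics/s20b.png

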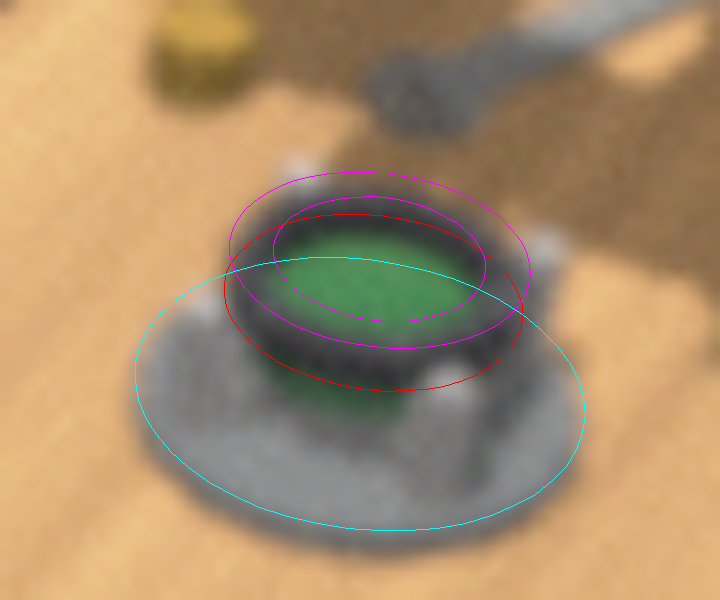

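View pics/s20c.png

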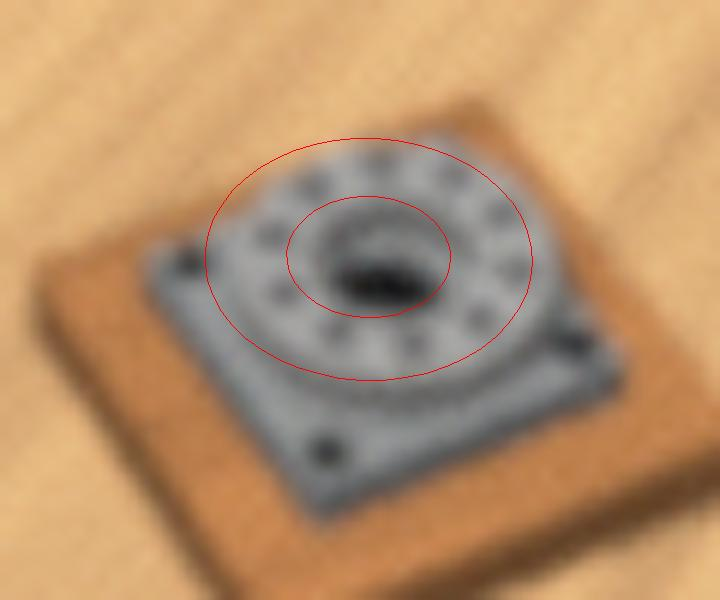

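The ring is seated: its front edge, the hole and the green glass show where a flat model puts them. The bearing needs a refined fit because it was shifted slightly by the first try.

```bash
python3 - <<'E'
from ov import *
f=lambda r:[np.round(r[0],4),"infl",round(r[1],2),"rms",round(r[2],2),r[3]]
for pk in("s20","s5","s16"):
    d=pickle.load(open(pk+".pkl","rb"))["scene"]; c=Cam(d); I=d["color"]
    r=track(c,I,lambda x,y,z:circ((x,y),.030,z+.012),[.643,-.1395],.032,rng=1.8,iters=8); print(pk,"bearing",*f(r))
    r2=track(c,I,lambda x,y,z:box(x,y,z,-.4727,.066,.012),[.6392,-.1412],.020,rng=1.8,iters=6,sel=lambda q:q[:,1]>c.proj([[.64,-.141,.032]])[0][1]+2); print("flange",*f(r2))
x,y=r[0]
ov("s20",[(circ((x,y),.030,.044),(0,0,255)),(circ((x,y),.015,.044),(0,0,255)),(box(*r2[0],.02,-.4727,.066,.012)[4:],(255,0,255))],(.639,-.142,.03),"s20c.png")
E
```

```text
s20 bearing [ 0.6431 -0.1396] infl -0.07 rms 0.41 147
flange [ 0.6413 -0.1429] infl -0.33 rms 0.17 118
s5 bearing [ 0.6428 -0.1398] infl -0.01 rms 0.34 145
flange [ 0.6414 -0.1431] infl -0.35 rms 0.17 118
s16 bearing [ 0.6428 -0.1398] infl -0.0 rms 0.39 143
flange [ 0.6415 -0.1429] infl -0.34 rms 0.17 118
```

View pics/s20c.png

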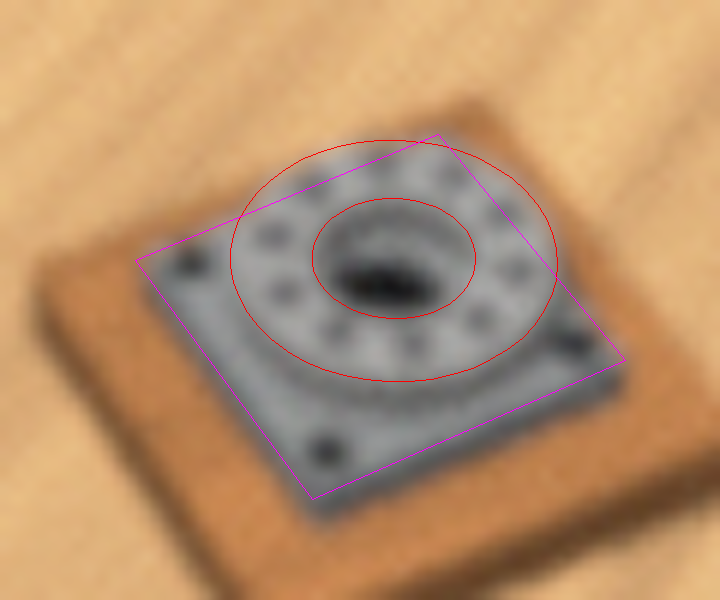

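Request:
{"name": "apply_moves", "arguments": {
  "rows": [
    [-33.0,-1.8,0,0,0,0],
    [-33.0,-1.8,0,0,0,0],
    [-33.0,-1.8,0,0,0,0],
    [-33.0,-1.8,0,0,0,0],
    [-33.0,-1.8,0,0,0,0],
    [-33.0,-1.8,0,0,0,0],
    [-33.0,-1.8,0,0,0,0],
    [-33.0,-1.8,0,0,0,0],
    [-33.0,-1.8,2,0,0,0],
    [-33.0,-1.8,5,0,0,0],
    [-33.0,-1.8,7,0,0,0],
    [-33.0,-1.8,7,0,0,0],
    [-33.0,-1.8,7,0,0,0],
    [-33.0,-1.8,7,0,0,0]
  ],
  "grip": 0
}}

```text
t: 33.6
tool_pos: [0.6429, -0.1416, 0.0808]
tool_rot: [2.161, 2.279, -0.002]
contact_force: [-0.1, -0.0, 0.6]
opening: 0.0854
```

```bash
python3 g.py .6427,-.1417,.031,3;  python3 snap.py s21 .64 -.1417 .06
```

```text
t 33.6 pos [ 0.6429 -0.1416  0.0808] q6 [-0.33  0.26  1.65 -0.    1.24 -0.38] open 0.0854 F [-0.13 -0.05  0.58]
jaw 3.05 tz [-6.e-04 -1.e-03 -1.e+00]
.6427,-.1417,.031,3 [-0.01, -0.02, 4.98, -0.01, 0.01, 0.01]
```

View pics/s21.png

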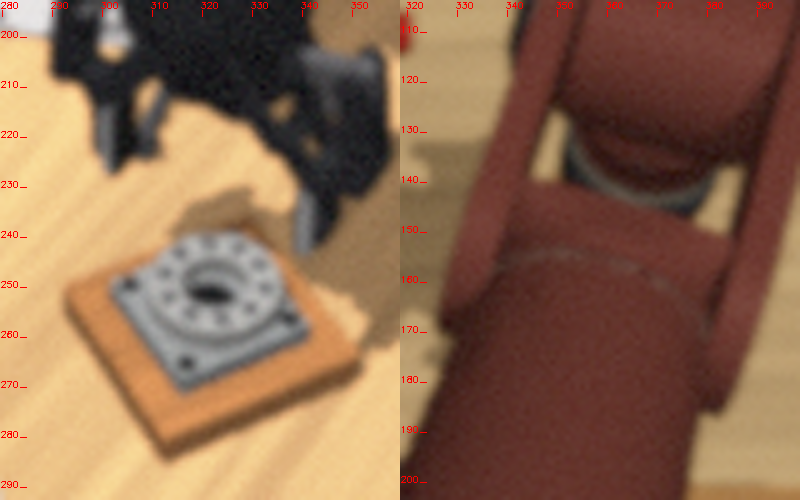

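The fingers straddle the bearing (scene (320,250)). Descend and grip.

Request:
{"name": "apply_moves", "arguments": {
  "rows": [
    [0,-0.02,1,0,0,0],
    [0,-0.02,2,0,0,0],
    [0,-0.02,3,0,0,0],
    [0,-0.02,4,0,0,0],
    [0,-0.02,5,0,0,0],
    [0,-0.02,5,0,0,0],
    [0,-0.02,5,0,0,0],
    [0,-0.02,5,0,0,0],
    [0,-0.02,5,0,0,0],
    [0,-0.02,5,0,0,0]
  ]
}}

```text
t: 34.7
tool_pos: [0.6433, -0.1421, 0.0319]
tool_rot: [2.16, 2.278, -0.001]
contact_force: [-0.1, -0.4, -0.3]
opening: 0.0851
```

```bash
python3 g.py .6427,-.1417,.031,3
```

```text
t 34.7 pos [ 0.6433 -0.1421  0.0319] q6 [-0.33  0.32  1.66 -0.    1.16 -0.38] open 0.0851 F [-0.05 -0.42 -0.28]
jaw 3.03 tz [ 0.0012 -0.0017 -1.    ]
.6427,-.1417,.031,3 [0.04, -0.06, 0.09, 0.01, 0.02, 0.01]
```

Request:
{"name": "apply_moves", "arguments": {
  "rows": [
    [0.03,-0.03,0.08,0,0.02,0],
    [0.03,-0.03,0.08,0,0.02,0],
    [0.03,-0.03,0.08,0,0.02,0],
    [0.03,-0.03,0.08,0,0.02,0],
    [0.03,-0.03,0.08,0,0.02,0],
    [0.03,-0.03,0.08,0,0.02,0],
    [0.03,-0.03,0.08,0,0.02,0]
  ],
  "grip": 1,
  "squeeze": 60
}}

```text
t: 35.4
tool_pos: [0.6438, -0.1421, 0.0325]
tool_rot: [2.16, 2.278, 0.002]
contact_force: [-0.7, 0.1, 5.6]
opening: 0.0568
```

```bash
python3 g.py .6427,-.1417,.031,3
```

```text
t 35.4 pos [ 0.6438 -0.1421  0.0325] q6 [-0.33  0.32  1.66  0.    1.16 -0.38] open 0.0568 F [-0.67  0.14  5.64]
jaw 3.04 tz [ 2.9e-03 -5.0e-04 -1.0e+00]
.6427,-.1417,.031,3 [0.04, -0.11, 0.15, 0.03, 0.01, 0.01]
```

Request:
{"name": "apply_moves", "arguments": {
  "rows": [
    [0,0,-0.5,0,0,0],
    [0,0,-1,0,0,0],
    [0,0,-2,0,0,0],
    [0,0,-4,0,0,0],
    [0,0,-5,0,0,0],
    [0,0,-5,0,0,0],
    [0,0,-5,0,0,0]
  ]
}}

```text
t: 36.1
tool_pos: [0.6436, -0.142, 0.0825]
tool_rot: [2.16, 2.278, 0.003]
contact_force: [0.4, 0.0, -2.6]
opening: 0.0569
```

```bash
python3 g.py .4465,.299,.13,3;  python3 snap.py s22 .64 -.1417 .07
```

```text
t 36.1 pos [ 0.6436 -0.142   0.0825] q6 [-0.33  0.26  1.64  0.    1.24 -0.38] open 0.0569 F [ 0.44  0.   -2.63]
jaw 3.04 tz [ 3.e-03 -6.e-04 -1.e+00]
.4465,.299,.13,3 [45.08, -17.33, -4.84, 0.03, 0.01, 0.01]
```

View pics/s22.png

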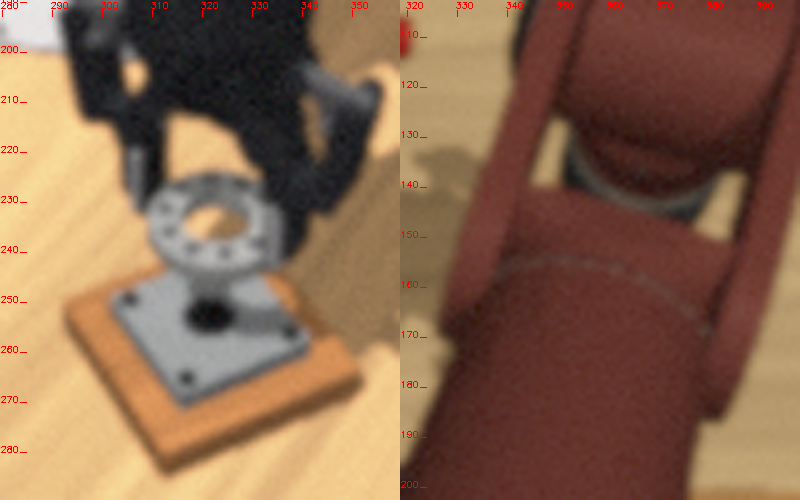

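The bearing is held flat, and the flange with its dark centre and bolt holes is clear. Carry it to the stand.

Request:
{"name": "apply_moves", "arguments": {
  "rows": [
    [0,0,-3,0,0,0],
    [2,-0.8,-5,0,0,0],
    [5,-1.9,-5,0,0,0],
    [8.5,-3.3,-5,0,0,0],
    [12,-4.6,-5,0,0,0],
    [15.5,-6,-5,0,0,0],
    [19,-7.3,-5,0,0,0],
    [22.5,-8.65,-5,0,0,0],
    [26,-10,-5,0,0,0],
    [29.5,-11.3,-5,0,0,0],
    [33,-12.7,-5,0,0,0],
    [36.5,-14,-5,0,0,0],
    [40,-15.4,-5,0,0,0],
    [43,-16.5,-5,0,0,0],
    [45.05,-17.33,-5,0.03,0,0],
    [45.05,-17.33,-5,0.03,0,0],
    [45.05,-17.33,-4,0.03,0,0],
    [45.05,-17.33,-2,0.03,0,0],
    [45.05,-17.33,-1,0.03,0,0],
    [45.05,-17.33,-1,0.03,0,0]
  ]
}}

```text
t: 38.2
tool_pos: [0.4445, 0.2971, 0.0881]
tool_rot: [-2.161, -2.276, 0.01]
contact_force: [-0.1, -0.2, -1.5]
opening: 0.0572
```

```bash
cat > m10.py <<'E'
import sys
from ov import *; from station import ctrl
pk,off=sys.argv[1],float(sys.argv[2])
o=ctrl.get_obs()["tool_pos"]; z=o[2]-off
f=lambda r:[np.round(r[0],4),"infl",round(r[1],2),"rms",round(r[2],2),r[3]]
d=pickle.load(open(pk+".pkl","rb"))["scene"]; c=Cam(d); I=d["color"]
I0=pickle.load(open("s5.pkl","rb"))["scene"]["color"]
print("stand",*f(track(c,I0,lambda x,y,z:cyl(x,y,z,.045,.010),[.4465,.301],0,rng=2.,sel=lambda q:q[:,1]>146)))
x,y=o[0],o[1]+.002
print("bearing bore",*f(track(c,I,lambda x,y,z:circ((x,y),.015,z+.012),[x,y],z,rng=1.5)))
u=c.proj([[x,y,z+.006]])[0]
print("bearing low",*f(track(c,I,lambda x,y,z:cyl(x,y,z,.030,.012),[x,y],z,rng=2,sel=lambda q:(q[:,1]>u[1]+3)&(abs(q[:,0]-u[0])<8))))
ov(pk,[(circ((x,y),.03,z),(0,0,255)),(circ((x,y),.03,z+.012),(255,0,255)),(circ((x,y),.015,z+.012),(255,0,255)),(circ((.4468,.3011),.045,0.01),(255,255,0)),([[.4468,.3011,.01],[.4468,.3011,.045]],(0,255,0))],(.447,.3,.04),pk+"b.png")
E
python3 g.py .4465,.299,.07,3;  python3 snap.py s23 .4465 .299 .05; python3 m10.py s23 .0005
```

```text
t 38.2 pos [0.4445 0.2971 0.0881] q6 [ 0.45 -0.02  1.94  0.    1.23  0.4 ] open 0.0572 F [-0.12 -0.23 -1.53]
jaw 2.95 tz [-0.0066 -0.0026 -1.    ]
.4465,.299,.07,3 [0.18, 0.22, 1.81, -0.08, 0.03, -0.01]
stand [0.4443 0.305 ] infl 0.09 rms 0.11 78
bearing bore [0.4457 0.304 ] infl 0.45 rms 0.2 48
bearing low [0.4272 0.3417] infl 0.0 rms nan 0
  return _methods._mean(a, axis=axis, dtype=dtype,
  ret = ret.dtype.type(ret / rcount)
```

View pics/s23b.png

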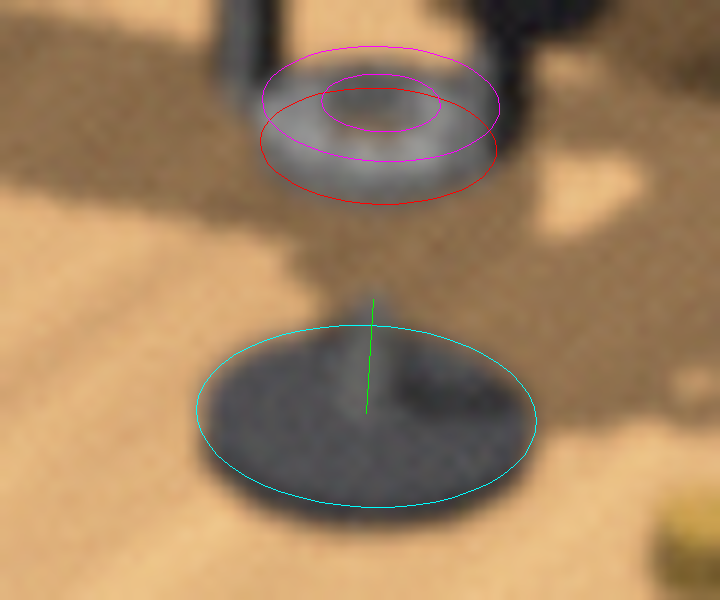

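The pin (model line and image both at crop x≈370) lies under the bore. Settle to the target and go down.

Request:
{"name": "apply_moves", "arguments": {
  "rows": [
    [0.18,0.2,1,-0.08,0.03,0],
    [0.18,0.2,2,-0.08,0.03,0],
    [0.18,0.2,3,-0.08,0.03,0],
    [0.18,0.2,3,-0.08,0.03,0],
    [0.18,0.2,3,-0.08,0.03,0],
    [0.18,0.2,3,-0.08,0.03,0]
  ]
}}

```text
t: 38.9
tool_pos: [0.4482, 0.3003, 0.061]
tool_rot: [2.162, 2.277, 0.009]
contact_force: [1.2, 0.4, -1.7]
opening: 0.0571
```

```bash
python3 g.py .4464,.2993,.014,3;  python3 snap.py s24 .4465 .299 .05; python3 m10.py s24 .0005 2>/dev/null
```

```text
t 38.9 pos [0.4482 0.3003 0.061 ] q6 [0.45 0.02 1.95 0.   1.17 0.4 ] open 0.0571 F [ 1.21  0.39 -1.67]
jaw 2.98 tz [ 0.005   0.0027 -1.    ]
.4464,.2993,.014,3 [-0.1, -0.21, 4.7, 0.06, -0.03, -0.0]
stand [0.4443 0.305 ] infl 0.09 rms 0.11 78
bearing bore [0.4494 0.3066] infl 0.07 rms 0.26 45
bearing low [0.4876 0.2535] infl -0.05 rms 0.46 77
```

View pics/s24b.png

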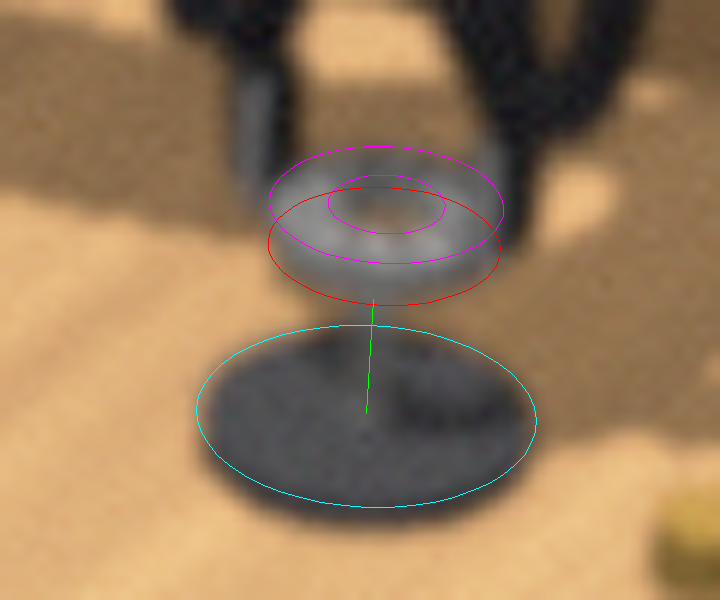

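Request:
{"name": "apply_moves", "arguments": {
  "rows": [
    [-0.1,-0.2,0.2,0.06,-0.03,0],
    [-0.1,-0.2,0.7,0.06,-0.03,0],
    [-0.1,-0.2,1.3,0.06,-0.03,0],
    [-0.1,-0.2,2,0.06,-0.03,0],
    [-0.1,-0.2,2.7,0.06,-0.03,0],
    [-0.1,-0.2,3.4,0.06,-0.03,0],
    [-0.1,-0.2,4.1,0.06,-0.03,0],
    [-0.1,-0.2,4.7,0.06,-0.03,0],
    [-0.1,-0.2,4.9,0.06,-0.03,0],
    [-0.1,-0.2,5.1,0.06,-0.03,0],
    [-0.1,-0.2,5.15,0.06,-0.03,0],
    [-0.1,-0.2,5.15,0.06,-0.03,0],
    [-0.1,-0.2,5.15,0.06,-0.03,0]
  ]
}}

```text
t: 40.3
tool_pos: [0.4471, 0.2997, 0.0105]
tool_rot: [2.162, 2.278, 0.002]
contact_force: [-1.5, -1.2, 2.7]
opening: 0.0569
```

```bash
python3 g.py .4464,.2993,.0105,3;  python3 snap.py s25 .4465 .299 .05; python3 m10.py s25 .0005 2>/dev/null
```

```text
t 40.3 pos [0.4471 0.2997 0.0105] q6 [ 0.45  0.09  1.97 -0.    1.08  0.4 ] open 0.0569 F [-1.54 -1.16  2.71]
jaw 2.98 tz [ 1.4e-03  5.0e-04 -1.0e+00]
.4464,.2993,.0105,3 [-0.03, -0.08, 0.0, 0.02, -0.01, -0.0]
stand [0.4443 0.305 ] infl 0.09 rms 0.11 78
bearing bore [0.4476 0.3001] infl -0.39 rms 0.33 46
bearing low [0.4484 0.2988] infl -2.45 rms 0.24 33
```

View pics/s25b.png

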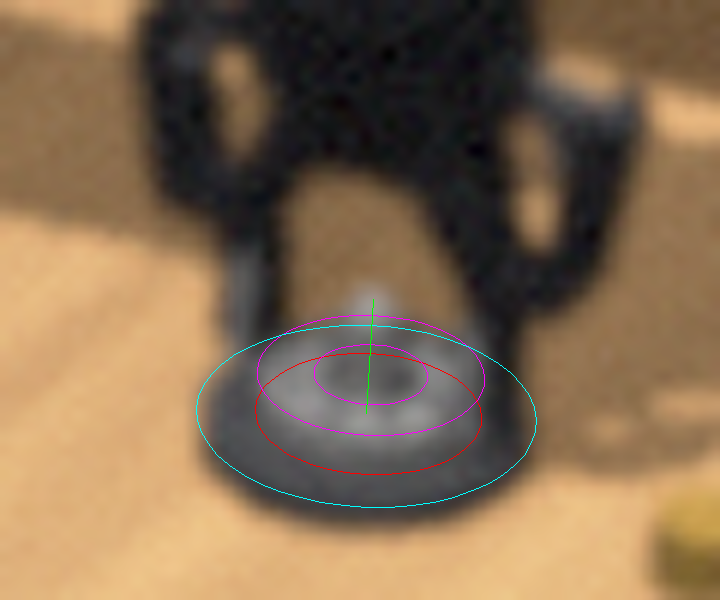

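The bearing is over the pin and resting on the disc (2.7 N at the expected height). Release and rise.

Request:
{"name": "apply_moves", "arguments": {
  "rows": [
    [0,0,0,0,0,0],
    [0,0,0,0,0,0],
    [0,0,0,0,0,0],
    [0,0,0,0,0,0],
    [0,0,0,0,0,0]
  ],
  "grip": 0
}}

```text
t: 40.9
tool_pos: [0.4471, 0.2996, 0.0104]
tool_rot: [2.163, 2.278, 0.002]
contact_force: [0.2, 0.9, -0.4]
opening: 0.085
```

Request:
{"name": "apply_moves", "arguments": {
  "rows": [
    [0,0,-2,0,0,0],
    [0,0,-5,0,0,0],
    [0,0,-9,0,0,0],
    [0,0,-12,0,0,0],
    [0,0,-12,0,0,0],
    [0,0,-12,0,0,0]
  ]
}}

```text
t: 41.5
tool_pos: [0.4474, 0.2998, 0.1312]
tool_rot: [2.162, 2.278, 0.005]
contact_force: [0.1, -0.2, -0.9]
opening: 0.0855
```

```bash
python3 g.py .6412,-.145,.13,-27.1 .6412,-.145,.07,-27.1;  python3 snap.py s26 .4465 .299 .03; python3 - <<'E'
from ov import *
f=lambda r:[np.round(r[0],4),"infl",round(r[1],2),"rms",round(r[2],2),r[3]]
d=pickle.load(open("s26.pkl","rb"))["scene"]; c=Cam(d); I=d["color"]
k,_=maskc(I,lambda im:cv2.cvtColor(im,cv2.COLOR_BGR2HSV)[...,1]<60,321,256,64,64)
p,e,b=fit([c],[k],lambda p:box(p[0],p[1],p[2],p[3],.066,.012),[.6412,-.143,.02,-.47],fixz=.02); print(p,e,b)
ov("s26",[(box(*p[:3],p[3],.066,.012)[4:],(255,0,255)),(box(*p[:3],p[3],.066,.012)[:4],(0,0,255))],(.64,-.142,.03),"s26c.png")
E
```

```text
t 41.5 pos [0.4474 0.2998 0.1312] q6 [ 0.45 -0.07  1.91 -0.    1.3   0.4 ] open 0.0855 F [ 0.14 -0.23 -0.88]
jaw 2.98 tz [ 0.0029  0.0013 -1.    ]
.6412,-.145,.13,-27.1 [-45.43, 17.04, 0.11, 0.03, -0.02, 6.02]
.6412,-.145,.07,-27.1 [-45.43, 17.02, 6.11, 0.03, -0.02, 6.02]
[ 0.64082079 -0.14042377  0.02       -0.48373074] 0.1984498413761225 [0.8726387]
```

View pics/s26.png

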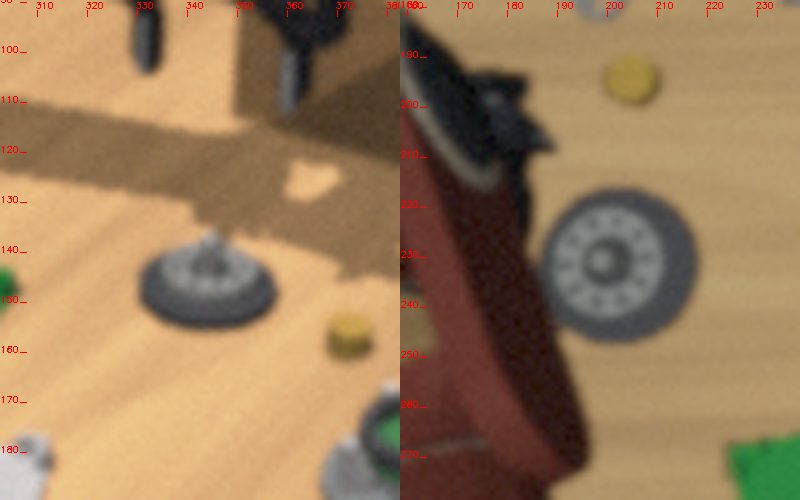

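View pics/s26c.png

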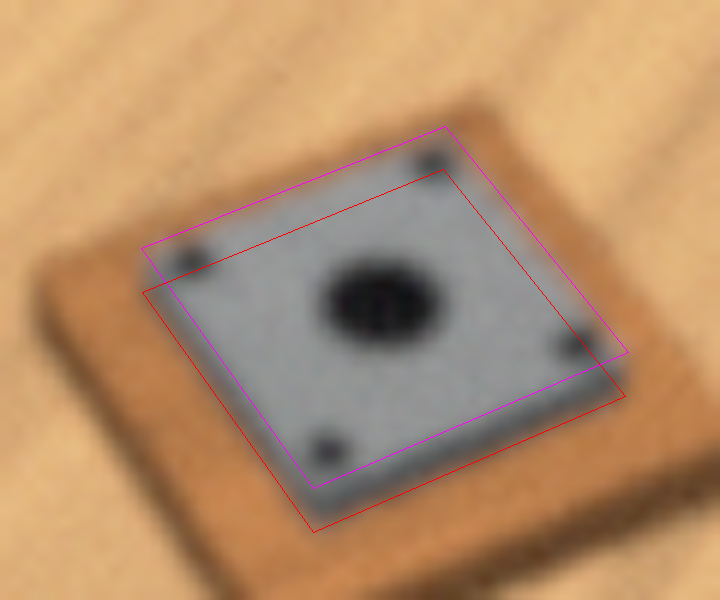

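The bearing lies on the stand with the pin through its bore (scene (205,262 in crop), top (200,231)). The flange is at about (0.641, −0.142) in scene coordinates, yaw −27.5°. Approach it with the jaws square to its sides.

Request:
{"name": "apply_moves", "arguments": {
  "rows": [
    [-45.35,16.95,-1,0.03,0,6.05],
    [-45.35,16.95,-1,0.03,0,6.05],
    [-45.35,16.95,-1,0.03,0,6.05],
    [-45.35,16.95,-1,0.03,0,6.05],
    [-45.35,16.95,-1,0.03,0,6.05],
    [-45.35,16.95,-1,0.03,0,6.05],
    [-45.35,16.95,-1,0.03,0,6.05],
    [-45.35,16.95,-1,0.03,0,6.05],
    [-45.35,16.95,-1,0.03,0,6.05],
    [-45.35,16.95,-1,0.03,0,6.05],
    [-45.35,16.95,-1,0.03,0,6.05],
    [-45.35,16.95,2,0.03,0,6.05],
    [-45.35,16.95,5,0.03,0,6.05],
    [-45.35,16.95,6,0.03,0,6.05],
    [-45.35,16.95,6,0.03,0,6.05],
    [-45.35,16.95,6,0.03,0,6.05],
    [-45.35,16.95,6,0.03,0,6.05]
  ]
}}

```text
t: 43.3
tool_pos: [0.64, -0.1451, 0.0708]
tool_rot: [2.682, 1.635, -0.002]
contact_force: [-0.1, 1.0, 0.0]
opening: 0.0855
```

```bash
python3 g.py .6410,-.1437,.016,-27.4;  python3 snap.py s27 .641 -.1437 .05
```

```text
t 43.3 pos [ 0.64   -0.1451  0.0708] q6 [-0.34  0.27  1.65 -0.    1.22  0.14] open 0.0855 F [-0.1   0.97  0.04]
jaw -27.25 tz [-8.0e-04 -1.1e-03 -1.0e+00]
.6410,-.1437,.016,-27.4 [0.18, 0.03, 5.48, -0.0, 0.02, 0.03]
```

View pics/s27.png

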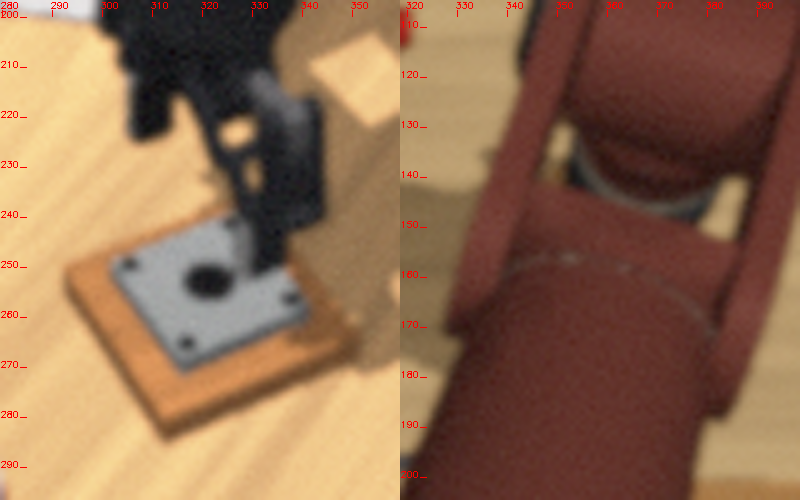

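Request:
{"name": "apply_moves", "arguments": {
  "rows": [
    [0.18,0.03,1,0,0.02,0.03],
    [0.18,0.03,2,0,0.02,0.03],
    [0.18,0.03,3,0,0.02,0.03],
    [0.18,0.03,3.8,0,0.02,0.03],
    [0.18,0.03,3.8,0,0.02,0.03],
    [0.18,0.03,3.8,0,0.02,0.03],
    [0.18,0.03,3.8,0,0.02,0.03]
  ]
}}

```text
t: 44.1
tool_pos: [0.6413, -0.144, 0.0332]
tool_rot: [2.684, 1.632, 0.001]
contact_force: [0.2, 0.6, 0.2]
opening: 0.0853
```

```bash
python3 g.py .6410,-.1437,.016,-27.4;  python3 snap.py s28 .641 -.1437 .05; python3 - <<'E'
from ov import *; from station import ctrl
o=ctrl.get_obs()["tool_pos"]; a=np.radians(-27.4); e=np.array([np.cos(a),np.sin(a)]); n=np.array([-e[1],e[0]])
S=[]
for s in(-1,1):
    P=[[*(o[:2]+[0,.002]+e*s*r+n*w),o[2]+.013] for r,w in((.0427,-.011),(.0427,.011),(.057,.011),(.057,-.011))]; S.append((P,(0,255,0)))
S.append((box(.6412,-.1418,.02,a,.066,.012)[4:],(255,0,255)))
ov("s28",S,(.64,-.142,.03),"s28b.png")
E
```

```text
t 44.1 pos [ 0.6413 -0.144   0.0332] q6 [-0.33  0.31  1.67  0.    1.16  0.14] open 0.0853 F [0.24 0.64 0.23]
jaw -27.41 tz [ 7.e-04  2.e-04 -1.e+00]
.6410,-.1437,.016,-27.4 [0.01, -0.04, 1.72, 0.01, -0.01, -0.0]
```

View pics/s28b.png

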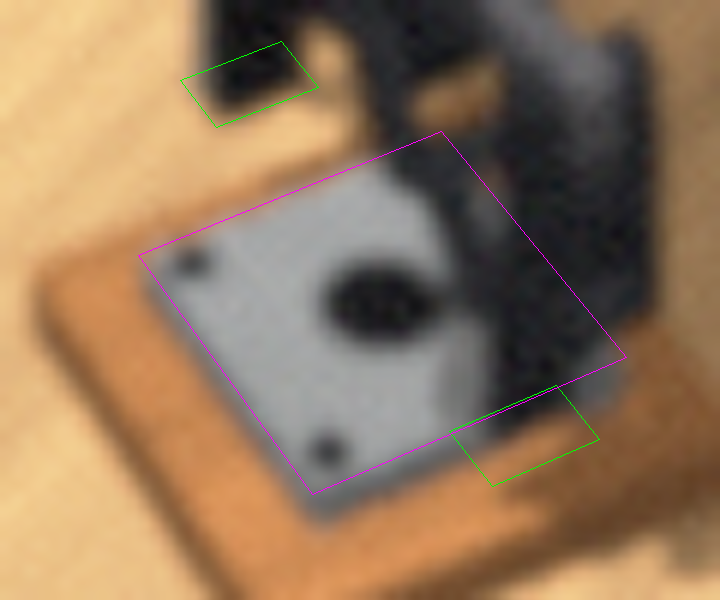

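Request:
{"name": "apply_moves", "arguments": {
  "rows": [
    [0.01,-0.03,0.6,0.01,0,0],
    [0.01,-0.03,1.2,0.01,0,0],
    [0.01,-0.03,1.75,0.01,0,0],
    [0.01,-0.03,1.75,0.01,0,0],
    [0.01,-0.03,1.75,0.01,0,0],
    [0.01,-0.03,1.75,0.01,0,0],
    [0.01,-0.03,1.75,0.01,0,0]
  ]
}}

```text
t: 44.9
tool_pos: [0.6415, -0.1439, 0.0163]
tool_rot: [2.684, 1.632, 0.001]
contact_force: [0.1, -0.5, 1.1]
opening: 0.0851
```

Request:
{"name": "apply_moves", "arguments": {
  "rows": [
    [0,0,0,0,0,0],
    [0,0,0,0,0,0],
    [0,0,0,0,0,0],
    [0,0,0,0,0,0],
    [0,0,0,0,0,0],
    [0,0,0,0,0,0]
  ],
  "grip": 1,
  "squeeze": 80
}}

```text
t: 45.5
tool_pos: [0.6424, -0.1442, 0.0175]
tool_rot: [2.683, 1.631, 0.003]
contact_force: [0.1, -0.1, 5.4]
opening: 0.0631
```

```bash
python3 g.py .6410,-.1437,.016,-27.4
```

```text
t 45.5 pos [ 0.6424 -0.1442  0.0175] q6 [-0.33  0.34  1.67  0.    1.13  0.14] open 0.0631 F [ 0.13 -0.07  5.39]
jaw -27.41 tz [ 2.7e-03 -3.0e-04 -1.0e+00]
.6410,-.1437,.016,-27.4 [-0.02, -0.15, 0.15, 0.03, -0.01, -0.0]
```

Request:
{"name": "apply_moves", "arguments": {
  "rows": [
    [0,0,-0.5,0,0,0],
    [0,0,-1,0,0,0],
    [0,0,-2,0,0,0],
    [0,0,-3,0,0,0],
    [0,0,-3,0,0,0],
    [0,0,-3,0,0,0]
  ]
}}

```text
t: 46.1
tool_pos: [0.6427, -0.1443, 0.0482]
tool_rot: [2.682, 1.631, 0.005]
contact_force: [-0.0, 0.4, -3.2]
opening: 0.0636
```

```bash
python3 g.py .4337,.037,.11,22.8;  python3 snap.py s29 .641 -.1437 .05
```

```text
t 46.1 pos [ 0.6427 -0.1443  0.0482] q6 [-0.33  0.3   1.66  0.    1.18  0.14] open 0.0636 F [-0.02  0.42 -3.22]
jaw -27.41 tz [ 3.8e-03 -7.0e-04 -1.0e+00]
.4337,.037,.11,22.8 [6.48, -26.87, -6.27, 0.05, 0.01, -10.04]
```

View pics/s29.png

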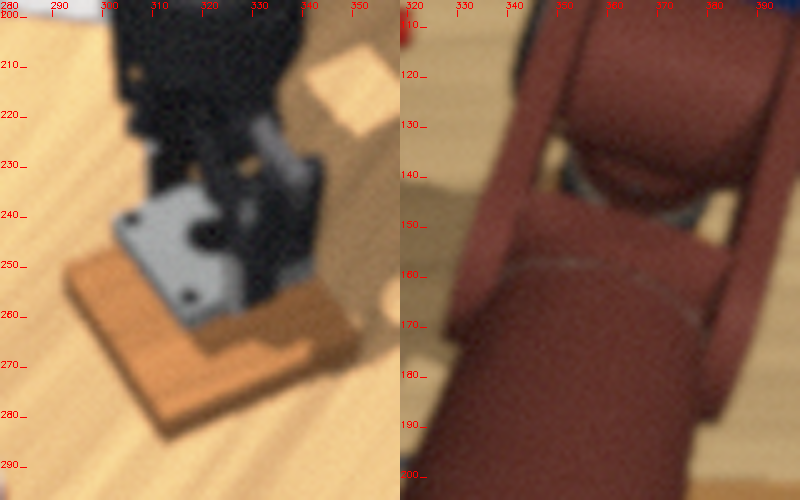

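The flange is lifted level. Carry it to the aluminium tray while turning it 50°.

Request:
{"name": "apply_moves", "arguments": {
  "rows": [
    [0,0,-2,0,0,0],
    [0,0,-5,0,0,0],
    [0.5,-2,-6.3,0,0,-0.7],
    [1.2,-5,-6.3,0,0,-1.7],
    [1.9,-8,-6.3,0,0,-2.8],
    [2.6,-11,-6.3,0,0,-3.9],
    [3.35,-14,-6.3,0,0,-5],
    [4.1,-17,-6.3,0,0,-6.1],
    [4.8,-20,-6.3,0,0,-7.2],
    [5.5,-23,-6.3,0,0,-8.3],
    [6.1,-25.3,-6.3,0,0,-9.3],
    [6.5,-26.9,-6.3,0.05,0,-10.05],
    [6.5,-26.9,-6.3,0.05,0,-10.05],
    [6.5,-26.9,-6.3,0.05,0,-10.05],
    [6.5,-26.9,-5,0.05,0,-10.05],
    [6.5,-26.9,-3,0.05,0,-10.05],
    [6.5,-26.9,-2,0.05,0,-10.05],
    [6.5,-26.9,-2,0.05,0,-10.05],
    [6.5,-26.9,-2,0.05,0,-10.05]
  ]
}}

```text
t: 48.1
tool_pos: [0.4331, 0.0373, 0.0664]
tool_rot: [-1.737, -2.615, 0.003]
contact_force: [0.4, 0.9, -3.7]
opening: 0.0634
```

```bash
python3 g.py .4338,.038,.03,22.8;  python3 snap.py s30 .435 .04 .04; cat > m11.py <<'E'
import sys
from ov import *; from station import ctrl
from scipy.spatial.transform import Rotation as Ro
pk=sys.argv[1]; ob=ctrl.get_obs(); o=ob["tool_pos"]; z=o[2]+.0025
M=Ro.from_rotvec(ob["tool_rot"]).as_matrix(); a=np.arctan2(M[1,1],M[0,1])
x,y=o[0],o[1]+.002
tx,ty,ta=.4338,.040,np.radians(22.8)
ov(pk,[(box(x,y,z,a,.066,.012)[4:],(255,0,255)),(box(x,y,z,a,.066,.012)[:4],(0,0,255)),(box(tx,ty,0,ta,.096,.006)[4:],(255,255,0)),(box(tx,ty,0,ta,.096,.018)[4:],(0,255,0))],(tx,ty,.02),pk+"b.png",w=64,h=54)
E
python3 m11.py s30
```

```text
t 48.1 pos [0.4331 0.0373 0.0664] q6 [-0.09 -0.26  2.19 -0.    1.21 -0.48] open 0.0634 F [ 0.42  0.89 -3.65]
jaw 22.81 tz [-3.e-03  1.e-04 -1.e+00]
.4338,.038,.03,22.8 [0.04, 0.1, 3.64, -0.03, -0.01, 0.0]
```

View pics/s30b.png

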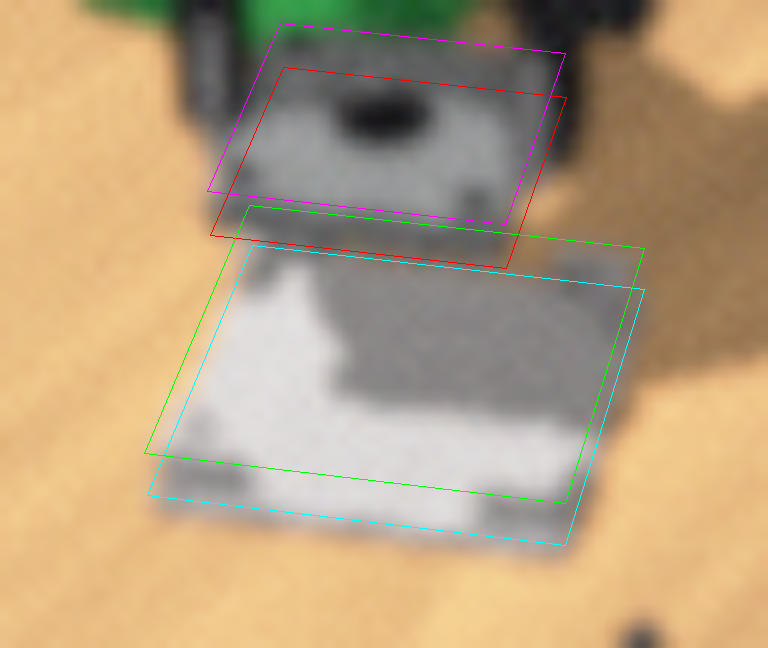

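The tray outline and the flange agree with the models within about 2 mm. Lower.

Request:
{"name": "apply_moves", "arguments": {
  "rows": [
    [0.05,0.15,0.8,-0.03,0,0],
    [0.05,0.15,1.6,-0.03,0,0],
    [0.05,0.15,2.4,-0.03,0,0],
    [0.05,0.15,3.2,-0.03,0,0],
    [0.05,0.15,3.8,-0.03,0,0],
    [0.05,0.15,4.0,-0.03,0,0],
    [0.05,0.15,4.0,-0.03,0,0],
    [0.05,0.15,4.0,-0.03,0,0]
  ]
}}

```text
t: 49.0
tool_pos: [0.4353, 0.0383, 0.0277]
tool_rot: [1.737, 2.616, 0.003]
contact_force: [-0.8, 0.3, -3.3]
opening: 0.0634
```

```bash
python3 g.py .4345,.038,.005,22.8;  python3 snap.py s31 .435 .04 .04;python3 m11.py s31
```

```text
t 49.0 pos [0.4353 0.0383 0.0277] q6 [-0.08 -0.19  2.2   0.    1.12 -0.48] open 0.0634 F [-0.78  0.26 -3.28]
jaw 22.82 tz [ 2.2e-03  9.0e-04 -1.0e+00]
.4345,.038,.005,22.8 [0.0, -0.09, 2.27, 0.03, 0.0, 0.0]
```

View pics/s31b.png

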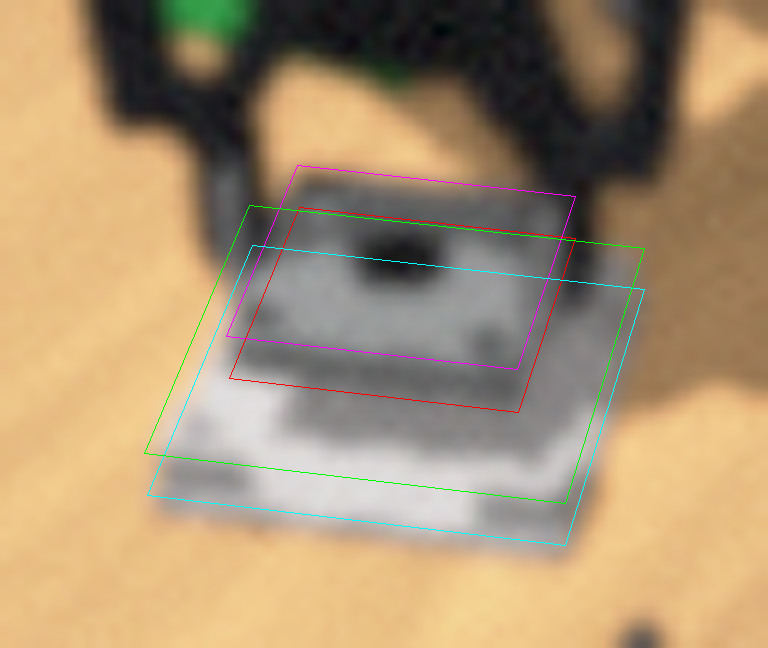

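Request:
{"name": "apply_moves", "arguments": {
  "rows": [
    [0,-0.08,0.5,0.03,0,0],
    [0,-0.08,1.0,0.03,0,0],
    [0,-0.08,1.5,0.03,0,0],
    [0,-0.08,1.9,0.03,0,0],
    [0,-0.08,2.2,0.03,0,0],
    [0,-0.08,2.35,0.03,0,0],
    [0,-0.08,2.45,0.03,0,0],
    [0,-0.08,2.45,0.03,0,0],
    [0,-0.08,2.45,0.03,0,0],
    [0,-0.08,2.45,0.03,0,0]
  ]
}}

```text
t: 50.1
tool_pos: [0.435, 0.038, 0.0035]
tool_rot: [1.738, 2.616, 0.0]
contact_force: [-0.4, 0.2, -3.6]
opening: 0.0637
```

```bash
python3 g.py .4345,.038,.0035,22.8;  python3 snap.py s32 .435 .04 .04;python3 m11.py s32
```

```text
t 50.1 pos [0.435  0.038  0.0035] q6 [-0.08 -0.14  2.21 -0.    1.07 -0.48] open 0.0637 F [-0.4   0.19 -3.63]
jaw 22.82 tz [ 7.e-04 -2.e-04 -1.e+00]
.4345,.038,.0035,22.8 [0.02, -0.04, 0.0, 0.01, 0.01, 0.0]
```

View pics/s32b.png

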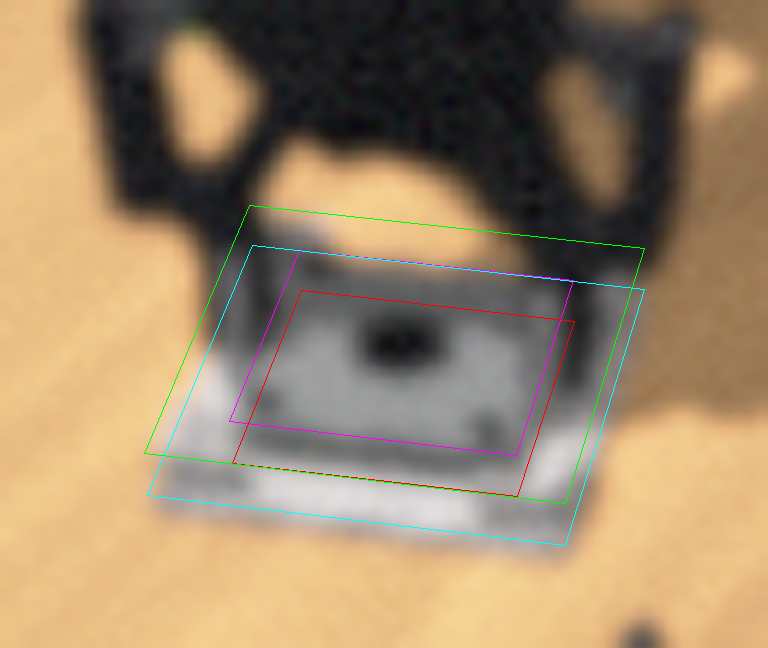

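No contact yet (force still equals the flange's weight), and the front edge seems slightly raised. Lower on in small steps.

Request:
{"name": "apply_moves", "arguments": {
  "rows": [
    [0,0,0.05,0,0,0],
    [0,0,0.1,0,0,0],
    [0,0,0.15,0,0,0],
    [0,0,0.2,0,0,0],
    [0,0,0.2,0,0,0],
    [0,0,0.2,0,0,0]
  ]
}}

```text
t: 50.8
tool_pos: [0.4353, 0.038, 0.0034]
tool_rot: [-1.738, -2.617, 0.001]
contact_force: [-8.6, 0.2, 13.0]
opening: 0.0636
```

```bash
python3 g.py .4345,.038,.0015,22.8;  python3 snap.py s33 .435 .04 .04;python3 m11.py s33
```

```text
t 50.8 pos [0.4353 0.038  0.0034] q6 [-0.08 -0.14  2.21 -0.    1.07 -0.48] open 0.0636 F [-8.61  0.23 12.99]
jaw 22.83 tz [-4.e-04 -2.e-04 -1.e+00]
.4345,.038,.0015,22.8 [0.03, -0.08, 0.19, -0.01, 0.0, 0.01]
```

View pics/s33b.png

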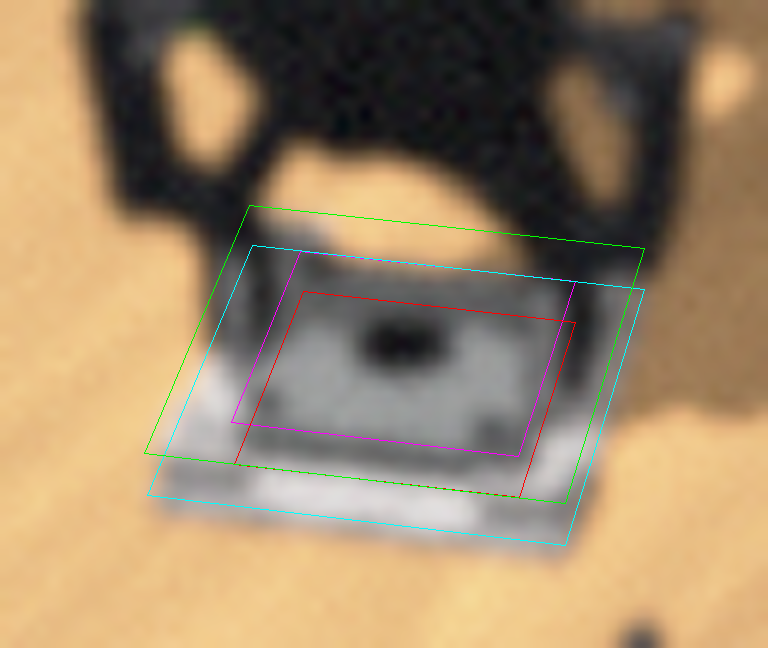

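Firm contact (13 N) at the expected height of 3.4 mm. Release and rise.

Request:
{"name": "apply_moves", "arguments": {
  "rows": [
    [0,0,-0.05,0,0,0],
    [0,0,-0.05,0,0,0],
    [0,0,-0.05,0,0,0],
    [0,0,-0.05,0,0,0],
    [0,0,-0.05,0,0,0],
    [0,0,-0.05,0,0,0]
  ],
  "grip": 0.0
}}

```text
t: 51.5
tool_pos: [0.4352, 0.038, 0.0037]
tool_rot: [-1.737, -2.617, 0.001]
contact_force: [-0.7, -0.2, -1.2]
opening: 0.0853
```

Request:
{"name": "apply_moves", "arguments": {
  "rows": [
    [0,0,-2,0,0,0],
    [0,0,-5,0,0,0],
    [0,0,-9,0,0,0],
    [0,0,-14,0,0,0],
    [0,0,-18,0,0,0],
    [0,0,-18,0,0,0],
    [0,0,-18,0,0,0]
  ]
}}

```text
t: 52.2
tool_pos: [0.436, 0.038, 0.1849]
tool_rot: [1.737, 2.616, 0.001]
contact_force: [-0.4, -0.6, -0.3]
opening: 0.0855
```

```bash
python3 g.py .35,-.35,.3,-45 .3,.45,.3,60;  python3 snap.py s34 .435 .04 .03
```

```text
t 52.2 pos [0.436  0.038  0.1849] q6 [-0.08 -0.39  2.08 -0.    1.45 -0.48] open 0.0855 F [-0.39 -0.59 -0.28]
jaw 22.84 tz [ 2.1e-03 -4.0e-04 -1.0e+00]
.35,-.35,.3,-45 [-32.44, -22.97, -11.51, 0.03, 0.0, 13.57]
.3,.45,.3,60 [43.23, 3.47, -11.55, 0.02, 0.02, -7.43]
```

View pics/s34.png

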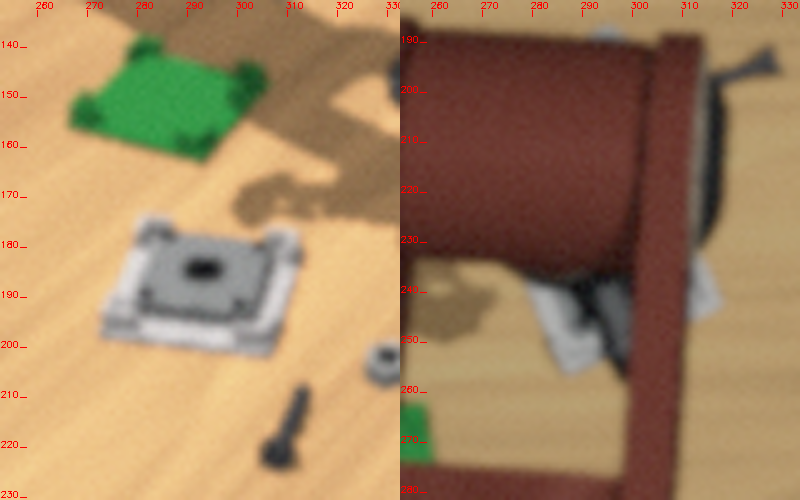

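The flange sits between the stops. Move the arm aside for a clear top view of all targets.

Request:
{"name": "apply_moves", "arguments": {
  "rows": [
    [-8,-6,-11.5,0,0,1.5],
    [-16,-11,-11.5,0,0,3],
    [-24,-17,-11.5,0,0,4.5],
    [-32.4,-23,-11.5,0,0,6],
    [-32.4,-23,-11.5,0,0,7.5],
    [-32.4,-23,-11.5,0,0,7.5],
    [-32.4,-23,-11.5,0,0,7.5],
    [-32.4,-23,-11.5,0,0,7.5],
    [-32.4,-23,-11.5,0,0,7.5],
    [-32.4,-23,-11.5,0,0,7.5]
  ]
}}

```text
t: 53.3
tool_pos: [0.3471, -0.3518, 0.2951]
tool_rot: [-2.486, -1.911, 0.005]
contact_force: [-0.5, -0.4, -0.4]
opening: 0.0856
```

```bash
python3 g.py; python3 snap.py s35 .435 .04 .03; python3 - <<'E'
from ov import *
ds=pickle.load(open("s35.pkl","rb"))
cv2.imwrite("pics/s35t.png",ds["top"]["color"])
T=ds["top"]["color"]; I=ds["scene"]["color"]
b=(-.0030,-.0007)  # top camera offset seen (TCP->top)
C=lambda x,y:(x+b[0],y+b[1])
rows=[]
for cam,im,sh in(("top",T,(0,0)),("scene",I,(0,0))):
    c=Cam(ds[cam]); out=[]
    H=(.6409,.1879) if cam=="top" else (.6433,.1911); S=(.4432,.2992) if cam=="top" else (.4468,.3011); Tr=(.4308,.0375) if cam=="top" else (.4345,.040)
    for ctr,shp in((H,[(circ(H,.034,.046),(255,0,255)),(circ(H,.024,.046),(255,0,255)),(circ(H,.052,.008),(255,255,0))]),
                   (S,[(circ(S,.030,.022),(255,0,255)),(circ(S,.015,.022),(255,0,255)),(circ(S,.045,.010),(255,255,0))]),
                   (Tr,[(box(*Tr,.006,.4,.066,.012)[4:],(255,0,255)),(box(*Tr,0,.4,.096,.018)[4:],(255,255,0))])):
        ov("s35",shp,(*ctr,.02),"tmp.png",w=44,h=44,k=6,cam=cam); out.append(cv2.imread("pics/tmp.png"))
    rows.append(np.hstack(out))
cv2.imwrite("pics/s35x.png",np.vstack(rows))
E
```

```text
t 53.3 pos [ 0.3471 -0.3518  0.2951] q6 [-0.94 -0.29  1.82 -0.    1.62 -0.68] open 0.0856 F [-0.45 -0.42 -0.4 ]
jaw -14.92 tz [-0.0061  0.003  -1.    ]
```

View pics/s35x.png

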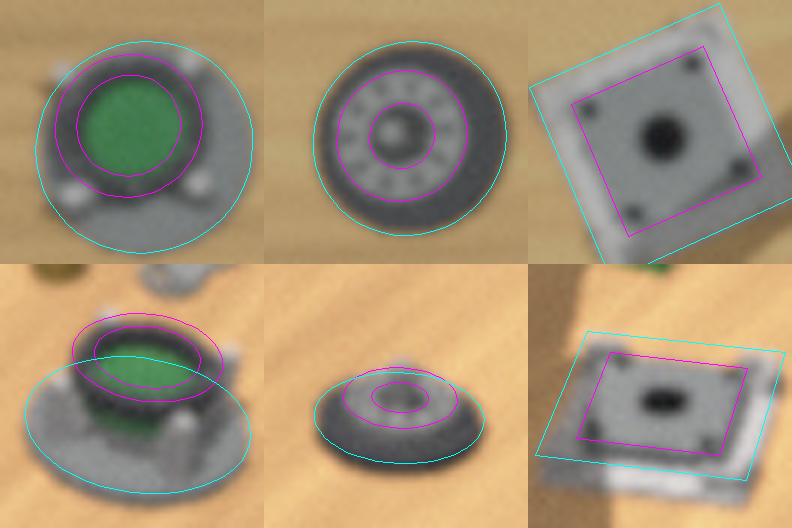

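View pics/s35t.png

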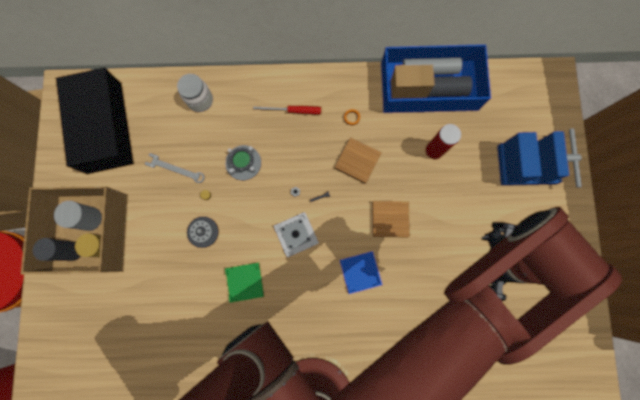

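```bash
python3 - <<'E'
from ov import *
ds=pickle.load(open("s35.pkl","rb"))
f=lambda r:[np.round(r[0],4),"infl",round(r[1],2),"rms",round(r[2],2),r[3]]
for cam,H in(("top",(.6405,.186)),("scene",(.6433,.1895))):
    c=Cam(ds[cam]); im=ds[cam]["color"]
    for z in(.034,):
        u=c.proj([[*H,z+.006]])[0]
        sel=None if cam=="top" else (lambda q:(q[:,1]>u[1]+2)&(q[:,0]<u[0]+8))
        print(cam,"ring outer",*f(track(c,im,lambda x,y,z:cyl(x,y,z,.034,.012),H,z,rng=1.5,sel=sel,iters=6)))
        print(cam,"glass seen thru hole bottom",*f(track(c,im,lambda x,y,z:circ((x,y),.024,z),H,z,rng=1.5,iters=6,sel=(lambda q:q[:,1]<u[1]) if cam=="scene" else None)))
        print(cam,"hole top edge front",*f(track(c,im,lambda x,y,z:circ((x,y),.024,z+.012),H,z,rng=1.5,iters=6,sel=(lambda q:q[:,1]>u[1]) if cam=="scene" else None)))
S=[]
for z,col in((.034,(0,0,255)),(.046,(255,0,255))):
    S+=[(circ((.6430,.1895),.034,z),col),(circ((.6430,.1895),.024,z),col)]
ov("s35",S,(.643,.19,.04),"a.png",w=32,h=40,k=12); 
S=[]
for z,col in((.034,(0,0,255)),(.046,(255,0,255))):
    S+=[(circ((.6407,.1862),.034,z),col),(circ((.6407,.1862),.024,z),col)]
ov("s35",S,(.641,.187,.04),"b.png",w=32,h=40,k=12,cam="top")
cv2.imwrite("pics/ab.png",np.hstack([cv2.imread("pics/a.png"),cv2.imread("pics/b.png")]))
E
```

```text
top ring outer [0.6403 0.1879] infl 0.06 rms 0.3 156
top glass seen thru hole bottom [0.6412 0.1869] infl -0.23 rms 0.14 106
top hole top edge front [0.638  0.1845] infl -0.27 rms 0.14 107
scene ring outer [0.6435 0.1701] infl 0.09 rms 0.57 53
scene glass seen thru hole bottom [0.6417 0.1957] infl -0.73 rms 0.07 41
scene hole top edge front [0.6465 0.1773] infl -0.1 rms 0.31 49
```

View pics/ab.png

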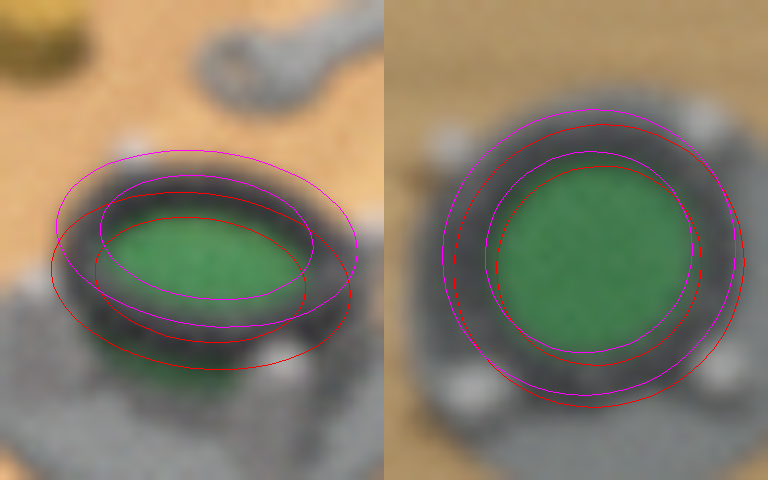

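Top view: ring, glass and holder are concentric within about 1 mm, with the fin tops visible all round. The bearing surrounds the pin, the flange is square between the stops, and the can stands at (440,143). Handing in.

```bash
python3 -c "
from station import ctrl
print(ctrl.get_obs()['dq'].round(3)); print(ctrl.finish_job())"
```

```text
[ 0.03  -0.022  0.011  0.002  0.001  0.   ]
the job is handed in; nothing more can be done
None
```

I handed the job in at about 53 s of the 134 s allowed. The spacer, glass disc and retaining ring are stacked in that order in the holder. The bearing is over the stand's pin, and the flange lies in the aluminium tray. No verdict is reported, so this rests on my own checks.

**What the last checks showed**
- **Contact heights:** the spacer, glass, ring, bearing and flange each touched down within about 0.5 mm of the expected height before I released them.
- **Final top view:** the ring and the glass seen through it are within about 1 mm of the holder axis. The bearing circles the pin, the flange is square between the stops, and the can is upright. The arm was clear of everything.
- **Spacer:** 0.6 mm off the holder axis when it was placed. The other parts hide it now.

**What failed or disagreed**
- **First spacer grasp:** I closed before the arm had finished descending, so the fingers landed on the spacer's rim (about 7.6 N). I reopened and gripped it properly; the spacer moved by 1–2 mm.
- **Camera offset:** the two views disagreed by about 3 mm sideways. I worked around it by comparing each held part with its target in the same image.
- **Ring edges:** in the scene view some of the ring's edge fits were poor or off, and its rim looked about 1 pixel smaller than the model on both sides. I took this as blur rather than tilt, since front and back matched.
- **Flange:** it looked slightly tilted while held and levelled when it touched the tray.

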